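# Ratchet a hub stand's hold-down nut snug between its cheeks

## Robot

A 6-joint arm with a two-finger parallel gripper is mounted at the origin on a cart in front of the work surface, level with it; the furniture and walls round the work are solid. World frame = base frame: x ahead of the robot, y to its left, z up, the work surface at z = 0. Lengths are in m, angles in rad, forces in N, time in s.
With the tool pointing down it reaches from about 0.35 to 0.975 m from the base axis. Payload 7.1 kg.
Tool frame: the origin (TCP) lies on the front face of the gripper's body, between the roots of the fingers; the fingertips stand 80 mm ahead of it and the grasp point (between the pads) lies 61 mm ahead of it; z points along the fingers, y is the line along which they close (so a half turn about z gives the same grasp; the last joint's range is limited). The gripper opens to 88 mm and grips with 3 to 60 N. Pads are 20 mm wide; open, the fingers measure 115 mm over their backs; the gripper's body (75 mm by 178 mm) begins 61 mm behind the grasp point.
Start: joints at [1.291, 0.423, 1.63, -0, 1.089, -0.019], TCP at [0.161, 0.604, 0.303] pointing down, gripper open.
Joint ranges: [-3, 3], [-0.9, 2.11], [0.09, 2.58], [-1.31, 4.45], [0.11, 2.69], [-2.54, 2.54]. Speed limits (rad/s): [2.39, 2.39, 3.01, 3.14, 3.14, 3.14].

## Interface

Orientations are given as a unit quaternion [w, x, y, z].
In Python, from rig import manip gives the robot as it stands. The module is installed in compiled form; this text tells all that it offers.
- The arm moves only by the tool arm_command, never from a script. Its argument "deltas" is one flat list of numbers, 4 for each row, row after row: the shift along the tool's x, y, z in mm, then the turn about the tool's z in degrees. A call has 1 to 10 rows; each row shifts and turns the commanded pose from where the row before left it, along the tool's axes as they then stand; what a row does not reach is not made up. A row lasts 1/8 s, in which the tool goes at most 62.5 mm and 10.7 degrees, less where a joint would pass 70% of its speed; a pose out of reach is approached as far as the arm can. A call is refused whole if a number of a shift passes 62.5 or a number of a turn 10.7, either way. A call with a gripper value outside its range is refused whole. "grip" is the opening, from 0 (shut) to 1 (fully open), set as the call begins (left out, the last holds). The fingers move at their own pace and stop on an object; "newtons" is the grip in N (left out, the last holds). Time passes only in rows, so rows that do not move let the fingers close. It gives the time, the measured TCP pose, the force, the opening and the grip force at its end, in the units of the state.
- manip.state(): the state, without advancing time (a new reading comes with each control period).
- manip.camera(name): name is "side" or "top" or "wrist"; returns a dict with "color" (384x512x3 uint8, red, green, blue), "fov_y" (degrees; the focal length in pixels is half the picture's height over the tangent of half this angle, whatever the lens; pixels are square), "cx", "cy" (the principal point, pixels), "R" (3x3) and "t" (3): a world point X has camera coordinates R X + t; the wrist camera has in their place "mount" (4x4, takes a point from camera to tool coordinates, whose origin is the TCP and whose axes are the flange's). Camera axes: x right, y down, z forward; pixel columns grow to the right and rows downward; lengths in m; the calibration is good to about 2 mm. A picture is of the moment at which its call begins: read the wrist's pose just before it. There is no depth.
- manip.finish_job(): hands the job in; it is judged then, once.
Trained networks look in a picture, given as the dict that the camera call returned (one of the last four; its "shot" number tells which), for a name from the list of things; names that differ only in an ending like _2 or _b are one class to them, and where a whole thing is asked for, a point or a joint stands for the part that bears it (a point fixed in the world has none). Each returns a list of dicts, best first, with "conf" (0 to 1); they miss things now and then, are a little off and sometimes report something else, mostly with a low value. They report only what shows in the picture. A call takes as long as a camera call.
- manip.spot_in(label, picture): "point" ([row, column] as shares, 0 to 1, of the picture: columns of its width, rows of its height, amid what is visible of it).
The state is a dict: "clock": time; "joint_pos": joint angles; "joint_vel": joint speeds; "effort": joint torques, N m; "eef_pos": TCP position; "tool_rot": TCP orientation; "force": force on the tool from outside, world axes, zero at the start; "wrist_torque": the same for the moment, N m; "finger_gap": opening from 0.0 (shut) to 1.0 (fully open); "finger_force": force on a finger pad.
Only numpy, scipy, OpenCV 4.12 (cv2) and the standard library are available. Lean on these libraries where they do the work, as an engineer would, in place of code of your own. Each camera call takes 0.05 s, during which the arm holds its last target. There are 200 camera calls.

## Task

The hub stand's hold-down nut is loose. Put the ratcheting ring spanner right down over the nut and, swinging the handle back and forth between the stand's two cheeks, tighten it clockwise until you feel it come up firm, and only a nudge more (less than a twelfth of a turn), because the spring washer underneath must be nipped but not flattened. Then lift the spanner off and lay it flat on the bench clear of the stand, without shifting the hub, bearing cup or chain that lie about.

Things in the scene. Friction and masses are not known exactly. Their poses are not given: they have to be found in the camera images.
- spanner: Bright steel ratcheting ring spanner, 227 mm long, about 0.45 kg, lying flat. Origin on the axis of its round head (58 mm across, 18 mm thick) at the underside; z up; the handle runs along its own -x: flat bar 18 mm wide (along y), 3 to 13 mm above the underside, 45 to 185 mm from the axis, then a 24 mm round eye, 13 mm thick, centred 186 mm from the axis. Head and eye rest on the bench.
- spanner_grip (a point): Good grip on the spanner's handle: on the bar's centre line 110 mm from the head's axis, 8 mm above the underside. The bar is 18 mm wide and 10 mm thick here.
- ring_bore (a point): The toothed ring in the spanner's head, on its axis at the underside; turns with the ring. Hexagon bore right through, 31 mm across flats (0.5 mm slack each side of the nut), a corner on its x axis. With the spanner as it lies, swinging the handle clockwise from above drives the ring; anticlockwise the ring slips over its pawls almost without force, 13 degrees a click.
- hub_stand: Grey steel stand for wheel hubs, fixed to the bench by one upright stud. Origin on the stud's axis at bench height; open front to its own -x. Base plate 118 x 124 x 10 mm. Two upright cheeks, inner faces at y = -47 and +47 mm, from x = -48 to +52 mm, 57 mm high, sloping up to 89 mm at the slotted towers (x -10 to +50 mm); back web 47 mm high at x = 48 mm.
- stand_mouth (a point): Middle of the stand's open front: 48 mm in front of the stud (the stand's -x), midway between the cheeks' front edges, 38 mm above the bench. With the spanner on the nut its handle sticks out here and can swing about 35 degrees to each side of the stand's -x before it meets a cheek.
- nut_top (a point): Centre of the top face of the oiled hexagon nut, 47 mm above the bench; turns with the nut, a corner on its x axis. 30 mm across flats, 16 mm high, top 4 mm coned. The 20 mm stud goes on to 64 mm above the bench. The spanner's underside is 31 mm above the bench when fully down, resting on a 44 mm washer. Clockwise from above tightens; starts 69 to 109 degrees before it bears.
- spring_washer_top (a point): Top of the conical spring washer under the nut's flat washer, on the stud's axis, 28.2 mm above the bench unsqueezed. Until the nut bears it turns with a steady drag of 0.2 N m; then the resistance jumps to 0.65 N m and grows by 1.2 N m per further radian, the spring washer going down only 0.3 mm per radian, too little to see. The nut stays where it is left.
- hub_rear: Bystander: bicycle hub, 43 x 125 mm, lying on its side at the right of the stand; origin at the centre of its underside.
- chain_coil: Bystander: coil of chain, 64 x 68 x 8 mm, flat on the bench; origin at the centre of its underside.
- bearing_cup: Bystander: steel bearing cup, 44 mm wide, 12 mm high; origin at the centre of its underside.

How it is judged:
By the outcome, as a careful person would: the job done as asked, in the order asked, and still so for the second after the job is handed in, with the robot touching nothing.
It also fails if it takes over 72 s, if anything falls off the work surface, if the arm or the gripper's body presses on something with over 40 N, if the wrist force passes 120 N, or if a joint passes its speed limit or range.

## Working session

There is one attempt and no reset: what is moved stays moved. The work goes in short steps, Python scripts to look and compute and a tool call to move; the robot and the scene stay as the last step left them, time stands still between calls to the robot, and variables do not carry over. Pictures are saved under pics/ and viewed, at most 10 in all, crops included, and the job is handed in when it is done.

Besides the shell and the picture viewer there is one more tool, called after "Emit:" by a JSON object that holds its "op" and its "data", one argument or row to a line. arm_command: Moves the arm, as the interface text tells. Its arguments: {"type":"object","properties":{"deltas":{"type":"array","items":{"type":"number"}},"grip":{"type":"number"},"newtons":{"type":"number"}},"required":["deltas"]}

```bash
mkdir -p pics; cat > h.py <<'E'
import numpy as np,cv2
from rig import manip
def cam(n):
    return manip.camera(n)
def f(c): return 192/np.tan(np.radians(c['fov_y'])/2)
def ray(c,px,z):
    "pixel (col,row) to world at height z"
    R=np.array(c['R']);t=np.array(c['t'])
    d=R.T@np.array([(px[0]-c['cx'])/f(c),(px[1]-c['cy'])/f(c),1]);o=-R.T@t
    return o+d*(z-o[2])/d[2]
def proj(c,X):
    p=np.array(c['R'])@np.array(X)+np.array(c['t']);return p[:2]/p[2]*f(c)+[c['cx'],c['cy']]
def save(c,n): cv2.imwrite('pics/'+n,cv2.cvtColor(c['color'],cv2.COLOR_RGB2BGR))
E
python3 - <<'E'
from h import *
a=cam('top');b=cam('side');print(manip.state())
for n,c in(('top',a),('side',b)):
    print(n,c['fov_y'],np.round(-np.array(c['R']).T@c['t'],3))
    for l,z in(('spanner',.01),('spanner_grip',.008),('ring_bore',0.01),('hub_stand',.03),('stand_mouth',.038),('nut_top',.047),('hub_rear',.02),('chain_coil',.004),('bearing_cup',.006)):
        for r in manip.spot_in(l,c)[:2]:
            p=(r['point'][1]*512,r['point'][0]*384);print(l,round(r['conf'],2),np.round(p,1),np.round(ray(c,p,z),3))
k=np.vstack([a['color'][:, :],]);save(a,'top.png');save(b,'side.png')
E
```

```text
{'clock': 0.1, 'joint_pos': array([ 1.29096638e+00,  4.23736511e-01,  1.63058785e+00, -1.63214706e-05,
        1.08859190e+00, -1.90108488e-02]), 'joint_vel': array([-0.00196566, -0.00138359, -0.00353603, -0.00022342, -0.00080734,
        0.00086422]), 'effort': array([-1.96866049e-04, -5.45616460e+01, -2.74324018e+01,  6.46028691e-02,
        1.87320571e-02, -5.67540451e-05]), 'eef_pos': array([0.16104991, 0.60350048, 0.30200689]), 'tool_rot': array([-9.13719949e-05,  1.30036439e-01,  9.91508995e-01, -6.55503819e-04]), 'force': array([1.00613408, 0.09608177, 0.30170607]), 'wrist_torque': array([ 0.00736367,  0.01286461, -0.00683319]), 'finger_force': 0.0, 'finger_gap': 1.0008308640181407}
top 54.08391012629892 [ 0.419 -0.179  0.979]
spanner 0.74 [200.1 208.3] [0.465 0.002 0.01 ]
spanner_grip 0.79 [197.9 205.4] [0.473 0.008 0.008]
ring_bore 0.64 [214.3 199.2] [ 0.488 -0.035  0.01 ]
hub_stand 0.84 [339.9 180.4] [ 0.532 -0.357  0.03 ]
stand_mouth 0.6 [335.7 178.8] [ 0.536 -0.345  0.038]
stand_mouth 0.23 [246.5 237.2] [ 0.391 -0.12   0.038]
nut_top 0.58 [336.  182.4] [ 0.525 -0.343  0.047]
nut_top 0.35 [386.2 164.9] [ 0.568 -0.469  0.047]
hub_rear 0.97 [386.8 167.2] [ 0.567 -0.479  0.02 ]
chain_coil 0.73 [266.2 215.9] [ 0.444 -0.169  0.004]
chain_coil 0.52 [337.9 178.1] [ 0.542 -0.356  0.004]
bearing_cup 0.69 [244.8 237.7] [ 0.389 -0.114  0.006]
bearing_cup 0.16 [195. 209.] [0.463 0.016 0.006]
side 49.046612127732445 [0.329 0.821 0.514]
spanner 0.56 [247.  227.7] [ 0.478 -0.03   0.01 ]
spanner_grip 0.86 [249.6 229.7] [ 0.471 -0.025  0.008]
hub_stand 0.82 [252.2 163.3] [ 0.523 -0.391  0.03 ]
stand_mouth 0.6 [249.  162.7] [ 0.531 -0.375  0.038]
chain_coil 0.63 [269.8 203.8] [ 0.441 -0.174  0.004]
bearing_cup 0.6 [290.3 214.8] [ 0.382 -0.117  0.006]
```

```bash
python3 - <<'E'
import cv2
a=cv2.imread('pics/top.png');cv2.imwrite('pics/t2.png',cv2.resize(a[130:270,150:420],(800,415),interpolation=cv2.INTER_CUBIC))
E
```

```text
(no output)
```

View pics/t2.png

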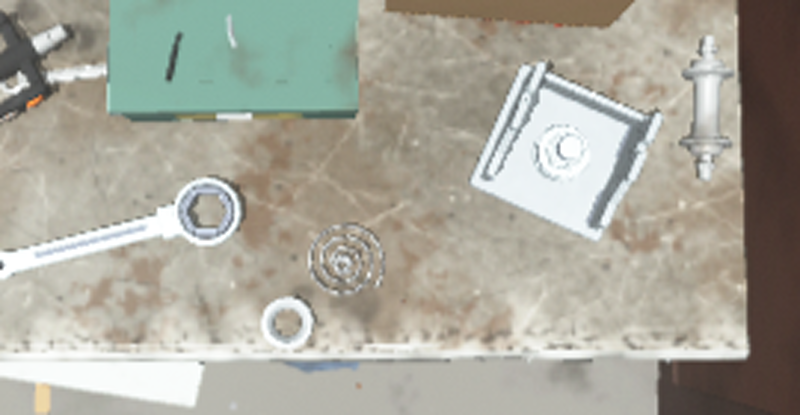

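```bash
cat >> h.py <<'E'
from scipy.spatial.transform import Rotation as Ro
def RT(s=None):
    s=s or manip.state();q=s['tool_rot'];return Ro.from_quat([q[1],q[2],q[3],q[0]]).as_matrix(),np.array(s['eef_pos'])
def yawx(R): return np.degrees(np.arctan2(R[1,0],R[0,0]))
def rows(tp,tyaw,n,s=None):
    "n even rows to TCP pos tp, tool-x yaw tyaw (deg), tool down; shift before turn"
    R,p=RT(s);y0=yawx(R);dy=(tyaw-y0+180)%360-180;out=[]
    for i in range(n):
        y=np.radians(y0+dy*i/n);d=(np.array(tp)-p)/n
        M=np.array([[np.cos(y),np.sin(y),0],[np.sin(y),-np.cos(y),0],[0,0,-1]])
        out+=list(np.round(M.T@d*1000,1))+[round(-dy/n,1)]
    return [float(v) for v in out]
def wray(c,px,z,s):
    R,p=RT(s);m=np.array(c['mount']);d=R@m[:3,:3]@np.array([(px[0]-c['cx'])/f(c),(px[1]-c['cy'])/f(c),1]);o=R@m[:3,3]+p
    return o+d*(z-o[2])/d[2]
def wproj(c,X,s):
    R,p=RT(s);m=np.array(c['mount']);q=m[:3,:3].T@(R.T@(np.array(X)-p)-m[:3,3]);return q[:2]/q[2]*f(c)+[c['cx'],c['cy']]
def u(a): a=np.radians(a);return np.array([np.cos(a),np.sin(a),0])
E
python3 - <<'E'
from h import *
c=cam('top')
h=ray(c,(220.5,200.9),.018);e=ray(c,(150.5,219),.013);print(h,e,np.linalg.norm((h-e)[:2]))
d=(e-h)[:2];a=np.degrees(np.arctan2(d[1],d[0]));g=h+.11*u(a);print(a,g)
st=ray(c,(342.4,180),.064);print('stud',st)
g[2]=.26;print(rows(g,a,10))
E
```

```text
[ 0.48319461 -0.05235258  0.018     ] [0.43787003 0.12918855 0.013     ] 0.18711359361501678
104.01820897656738 [0.45654928 0.05437149 0.018     ]
stud [ 0.52929559 -0.35620502  0.064     ]
[-42.7, -45.5, 4.3, 6.1, -47.3, -40.7, 4.3, 6.1, -51.4, -35.4, 4.3, 6.1, -54.8, -29.8, 4.3, 6.1, -57.7, -23.8, 4.3, 6.1, -59.9, -17.5, 4.3, 6.1, -61.4, -11.0, 4.3, 6.1, -62.2, -4.4, 4.3, 6.1, -62.3, 2.2, 4.3, 6.1, -61.8, 8.8, 4.3, 6.1]
```

Emit:
{"op": "arm_command", "data": {
  "deltas": [-42.7,-45.5,4.3,6.1,-47.3,-40.7,4.3,6.1,-51.4,-35.4,4.3,6.1,-54.8,-29.8,4.3,6.1,-57.7,-23.8,4.3,6.1,-59.9,-17.5,4.3,6.1,-61.4,-11.0,4.3,6.1,-62.2,-4.4,4.3,6.1,-62.3,2.2,4.3,6.1,-61.8,8.8,4.3,6.1]
}}

```text
clock: 2.3
eef_pos: [0.4573, 0.0527, 0.26]
tool_rot: [0.0, 0.617, 0.787, 0.0]
force: [1.4, 0.9, 0.0]
finger_gap: 1.002
finger_force: 0.0
```

```bash
python3 - <<'E'
from h import *
s=manip.state();c=cam('wrist');save(c,'w1.png');print(s['clock'],s['eef_pos'],yawx(RT(s)[0]),s['joint_pos'],c['fov_y'],np.round(c['mount'],3).tolist())
for l,z in(('spanner_grip',.008),('ring_bore',0.00),('spanner',.01)):
    for r in manip.spot_in(l,c)[:1]:
        p=(r['point'][1]*512,r['point'][0]*384);print(l,round(r['conf'],2),np.round(p,1),np.round(wray(c,p,z,s),3))
E
```

```text
2.3 [0.45733458 0.05270559 0.25996482] 103.84321144847156 [ 8.88362967e-02  2.44214875e-01  2.01890794e+00  1.31719914e-04
  8.77315424e-01 -1.52857505e-01] 59.38133865890967 [[0.0, -0.953, -0.302, 0.084], [1.0, 0.0, -0.0, 0.0], [0.0, -0.302, 0.953, -0.082], [0.0, 0.0, 0.0, 1.0]]
spanner_grip 0.58 [249.3 210.6] [0.466 0.011 0.008]
ring_bore 0.84 [250.3 275.3] [ 0.487 -0.069  0.   ]
spanner 0.96 [252.3 211.6] [0.469 0.012 0.01 ]
```

View pics/w1.png

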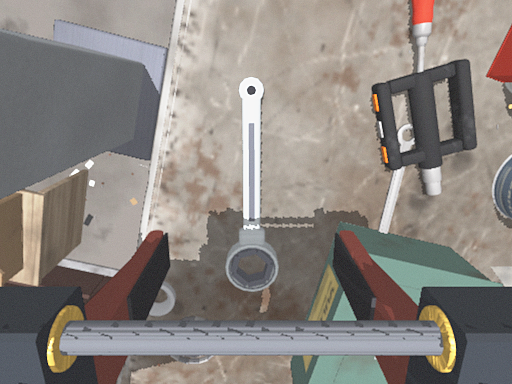

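```bash
python3 - <<'E'
from h import *
s=manip.state();_,p=RT(s);print(rows(p+[.046,-.304,.029],yawx(RT(s)[0]),7,s))
E
```

```text
[-43.7, -4.1, -4.1, -0.0, -43.7, -4.1, -4.1, -0.0, -43.7, -4.1, -4.1, -0.0, -43.7, -4.1, -4.1, -0.0, -43.7, -4.1, -4.1, -0.0, -43.7, -4.1, -4.1, -0.0, -43.7, -4.1, -4.1, -0.0]
```

Emit:
{"op": "arm_command", "data": {
  "deltas": [-43.7,-4.1,-4.1,0,-43.7,-4.1,-4.1,0,-43.7,-4.1,-4.1,0,-43.7,-4.1,-4.1,0,-43.7,-4.1,-4.1,0,-43.7,-4.1,-4.1,0,-43.7,-4.1,-4.1,0,0,0,0,0]
}}

```text
clock: 3.5
eef_pos: [0.5037, -0.2495, 0.2888]
tool_rot: [0.001, 0.615, 0.788, 0.0]
force: [1.6, 1.1, -0.4]
finger_gap: 1.0
finger_force: 0.0
```

```bash
python3 - <<'E'
from h import *
s=manip.state();c=cam('wrist');save(c,'w2.png');print(s['clock'],s['eef_pos'],yawx(RT(s)[0]))
for l,z in(('nut_top',.047),('stand_mouth',.038),('hub_stand',.03)):
    for r in manip.spot_in(l,c)[:1]:
        p=(r['point'][1]*512,r['point'][0]*384);print(l,round(r['conf'],2),np.round(p,1),np.round(wray(c,p,z,s),3))
a=cv2.imread('pics/w1.png')[225:305,211:291];b=cv2.imread('pics/w2.png')[185:315,180:325]
cv2.imwrite('pics/w12.png',np.hstack([cv2.resize(a,(400,400),interpolation=3),cv2.resize(b,(400,359),interpolation=3).__class__(0) if 0 else cv2.copyMakeBorder(cv2.resize(b,(400,359)),0,41,0,0,0)]))
E
```

```text
3.5 [ 0.50372527 -0.24953926  0.28879487] 104.05388206682701
nut_top 0.59 [250.1 261.7] [ 0.527 -0.344  0.047]
stand_mouth 0.6 [254.7 261.1] [ 0.533 -0.347  0.038]
hub_stand 0.7 [248.4 262.7] [ 0.528 -0.355  0.03 ]
```

View pics/w12.png

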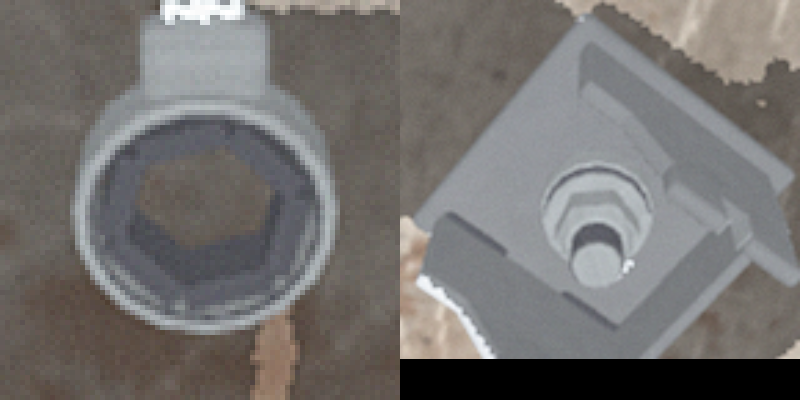

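```bash
cat > ov.py <<'E'
from h import *
import sys,pickle
from types import SimpleNamespace
E
python3 - <<'E'
from h import *
c=cam('wrist');s2=manip.state();s1=dict(s2)
import copy
s1['eef_pos']=np.array([0.45733458,0.05270559,0.25996482]);s1['tool_rot']=np.array([0,.617,.787,0])
a1=np.radians(103.843);s1['tool_rot']=np.array([0,np.cos(a1/2),np.sin(a1/2),0])
np.save('cal.npy',dict(mount=c['mount'],fov_y=c['fov_y'],cx=c['cx'],cy=c['cy'],s1=s1,s2=s2),allow_pickle=True)
head=wray(c,(252.2,267.7),.018,s1);stud=wray(c,(251.4,281.1),.064,s2);print(head,stud)
def circ(o,r,z,s): return np.array([wproj(c,[o[0]+r*np.cos(t),o[1]+r*np.sin(t),z],s) for t in np.linspace(0,2*np.pi,60)])
def hexa(o,af,z,a,s): return np.array([wproj(c,list((o+af/2/np.cos(np.pi/6)*u(a+60*k))[:2])+[z],s) for k in range(7)])
def draw(img,pts,org,k,col): cv2.polylines(img,[np.int32((pts-org+.5)*k)],False,col,1)
A=cv2.imread('pics/w1.png')[230:300,217:287];A=cv2.resize(A,None,fx=5.5,fy=5.5,interpolation=3)
B=cv2.imread('pics/w2.png')[225:295,216:286];B=cv2.resize(B,None,fx=5.5,fy=5.5,interpolation=3)
A0,B0=A.copy(),B.copy();o1=np.array([217,230]);o2=np.array([216,225])
draw(A,circ(head,.029,.018,s1),o1,5.5,(0,0,255))
draw(A,hexa(head,.031,0,0,s1),o1,5.5,(0,255,0))
draw(B,circ(stud,.01,.064,s2),o2,5.5,(0,0,255));draw(B,circ(stud,.022,.031,s2),o2,5.5,(255,0,0))
draw(B,hexa(stud,.03,.043,0,s2),o2,5.5,(0,255,0));draw(B,hexa(stud,.03,.031,0,s2),o2,5.5,(0,255,255))
G=np.vstack([np.hstack([A0,B0]),np.hstack([A,B])]);print(G.shape);cv2.imwrite('pics/ov.png',cv2.resize(G,(600,600)))
E
```

```text
[ 0.48384064 -0.04857526  0.018     ] [ 0.53012133 -0.35351828  0.064     ]
(770, 770, 3)
```

View pics/ov.png

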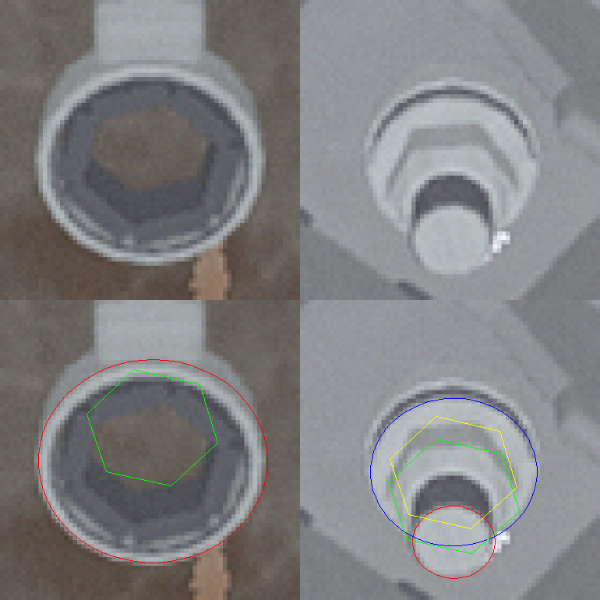

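```bash
python3 - <<'E'
from h import *
c=np.load('cal.npy',allow_pickle=True).item();k=4.2857
st=np.array([.5301,-.3535]);hd=np.array([.4838,-.0486])
for v in((413,128),(483,122)):
    w=wray(c,np.array([216+(v[0]-300)/k-.5,225+v[1]/k-.5]),.031,c['s2'])[:2]-st;print('nut',np.hypot(*w),np.degrees(np.arctan2(w[1],w[0]))%60)
for v,z in(((138,190),0),((205,172),0),((93,152),0),((108,108),.018),((165,95),.018),((133,222),.018),((218,200),.018)):
    w=wray(c,np.array([217+v[0]/k-.5,230+v[1]/k-.5]),z,c['s1'])[:2]-hd;print('bore',z,np.hypot(*w),np.degrees(np.arctan2(w[1],w[0]))%60)
# refined circle overlay fit: Hough-free edge check of outer rim & stand geometry
# stand yaw by front plate corners in top view
a=cv2.imread('pics/w2.png')
E
```

```text
nut 0.01709306557309376 22.749337192361907
nut 0.016938303756663275 17.374611360974257
bore 0 0.018866203093565445 31.8971900031799
bore 0 0.019125534553610102 31.10753575360554
bore 0 0.017330889168625886 37.48640365982729
bore 0.018 0.019324350201264287 19.329367570992048
bore 0.018 0.01957920343638632 34.991439485095995
bore 0.018 0.017627284352679393 27.130087590841285
bore 0.018 0.01966213326609357 41.74469088002478
```

```bash
python3 - <<'E'
from h import *
c=np.load('cal.npy',allow_pickle=True).item()
hd=wray(c,(252.2,267.7),.018,c['s1']);e=wray(c,(251,90.5),.013,c['s1']);d=e-hd;a=np.degrees(np.arctan2(d[1],d[0]));print(hd,e,np.hypot(*d[:2]),a)
g=hd+.11*u(a);g[2]=.15;print(g);print(rows(g,a,8))
E
```

```text
[ 0.48384064 -0.04857526  0.018     ] [0.43852865 0.12980067 0.013     ] 0.18404116451466873 104.25309775529878
[0.45675801 0.05803867 0.15      ]
[38.4, 3.8, 17.3, -0.0, 38.4, 3.8, 17.3, -0.0, 38.4, 3.8, 17.3, -0.0, 38.4, 3.8, 17.3, -0.0, 38.4, 3.8, 17.3, -0.0, 38.4, 3.8, 17.3, -0.0, 38.4, 3.8, 17.3, -0.0, 38.4, 3.8, 17.3, -0.0]
```

Emit:
{"op": "arm_command", "data": {
  "deltas": [38.4,3.8,17.3,0,38.4,3.8,17.3,0,38.4,3.8,17.3,0,38.4,3.8,17.3,0,38.4,3.8,17.3,0,38.4,3.8,17.3,0,38.4,3.8,17.3,0,38.4,3.8,17.3,0,0,0,30,0,0,0,30,0]
}}

```text
clock: 5.0
eef_pos: [0.4573, 0.058, 0.0896]
tool_rot: [0.0, 0.614, 0.789, 0.0]
force: [0.3, -0.3, -0.0]
finger_gap: 0.998
finger_force: 0.0
```

Emit:
{"op": "arm_command", "data": {
  "deltas": [0,0,7,0,0,0,0,0,0,0,0,0]
}}

```text
clock: 5.38
eef_pos: [0.4583, 0.0565, 0.084]
tool_rot: [0.001, 0.615, 0.788, 0.001]
force: [0.4, 0.3, -0.9]
finger_gap: 0.999
finger_force: 0.0
```

Emit:
{"op": "arm_command", "data": {
  "deltas": [0,0,0,0,0,0,0,0,0,0,0,0,0,0,0,0,0,0,0,0],
  "grip": 0,
  "newtons": 45
}}

```text
clock: 6.0
eef_pos: [0.4577, 0.0563, 0.083]
tool_rot: [-0.0, 0.615, 0.788, -0.0]
force: [0.2, -0.2, -0.9]
finger_gap: 0.474
finger_force: 0.0
```

```bash
python3 - <<'E'
from h import *
s=manip.state();print(s['clock'],s['eef_pos'],yawx(RT(s)[0]),s['force'],s['wrist_torque'],s['finger_gap']*88,s['finger_force'])
E
```

```text
6.0 [0.45771906 0.05634848 0.08299627] 104.05334468851652 [ 0.23040926 -0.187348   -0.86147051] [-0.13166294  0.06547385 -0.0403078 ] 41.68952736060972 0.0
```

Fingers still closing.

Emit:
{"op": "arm_command", "data": {
  "deltas": [0,0,0,0,0,0,0,0,0,0,0,0,0,0,0,0,0,0,0,0]
}}

```text
clock: 6.62
eef_pos: [0.4576, 0.0563, 0.0829]
tool_rot: [-0.0, 0.615, 0.788, -0.0]
force: [-0.3, 0.6, 0.5]
finger_gap: 0.197
finger_force: 45.0
```

```bash
python3 - <<'E'
from h import *
s=manip.state();print(s['clock'],s['eef_pos'],yawx(RT(s)[0]),s['force'],s['wrist_torque'],s['finger_gap']*88,s['finger_force'])
E
```

```text
6.625 [0.45758195 0.05634621 0.08294694] 104.05421701518357 [-0.28725434  0.59654414  0.51442284] [-0.11190838  0.2069775  -0.0107495 ] 17.33179607591068 44.99972999095917
```

```bash
python3 - <<'E'
from h import *
s=manip.state();s=dict(s);s['eef_pos']=np.array(s['eef_pos'])+[0,0,.12]
t=np.array([.5301,-.3535,0])+.1082*u(152);t[2]=.203;print(t);print(rows(t,152,10,s))
E
```

```text
[ 0.43456507 -0.30270318  0.203     ]
[-34.3, -11.0, -0.0, -4.8, -33.2, -13.8, -0.0, -4.8, -32.0, -16.5, -0.0, -4.8, -30.5, -19.1, -0.0, -4.8, -28.8, -21.6, -0.0, -4.8, -26.9, -23.9, -0.0, -4.8, -24.8, -26.1, -0.0, -4.8, -22.5, -28.1, -0.0, -4.8, -20.1, -29.9, -0.0, -4.8, -17.5, -31.4, -0.0, -4.8]
```

Emit:
{"op": "arm_command", "data": {
  "deltas": [0,0,-20,0,0,0,-40,0,0,0,-40,0,0,0,-20,0],
  "newtons": 60
}}

```text
clock: 7.12
eef_pos: [0.458, 0.0565, 0.2046]
tool_rot: [0.001, 0.615, 0.788, 0.001]
force: [0.4, -0.3, -5.0]
finger_gap: 0.194
finger_force: 60.0
```

Emit:
{"op": "arm_command", "data": {
  "deltas": [-34.3,-11.0,0,-4.8,-33.2,-13.8,0,-4.8,-32.0,-16.5,0,-4.8,-30.5,-19.1,0,-4.8,-28.8,-21.6,0,-4.8,-26.9,-23.9,0,-4.8,-24.8,-26.1,0,-4.8,-22.5,-28.1,0,-4.8,-20.1,-29.9,0,-4.8,-17.5,-31.4,0,-4.8]
}}

```text
clock: 8.38
eef_pos: [0.4342, -0.3036, 0.2023]
tool_rot: [-0.001, 0.24, 0.971, 0.0]
force: [0.8, -0.6, -5.1]
finger_gap: 0.2
finger_force: 60.0
```

```bash
python3 - <<'E'
from h import *
s=manip.state();R,p=RT(s);print(s['clock'],p,yawx(R),s['force'],s['wrist_torque'])
t=np.array([.5301,-.3535,0])+.1082*u(152);t[2]=.163;print(rows(t,152,4,s))
c=cam('top')
for l in('ring_bore','spanner_grip'):
  for r in manip.spot_in(l,c)[:1]:
    print(l,r['conf'],np.array(r['point'])[::-1]*[512,384])
H=p+R@[-.1082,0,.083-.018]
print('pred head top px',proj(c,H),'stud top',proj(c,[.5301,-.3535,.064]))
a=cv2.cvtColor(c['color'],4);q=proj(c,H);x,y=int(q[0]),int(q[1])
cv2.imwrite('pics/hov.png',cv2.resize(a[y-50:y+50,x-60:x+60],(720,600),interpolation=3));print(x-60,y-50)
E
```

```text
8.375 [ 0.43417557 -0.30360706  0.20231905] 152.21607924586235 [ 0.79900482 -0.57471828 -5.11651434] [0.09221894 0.17786791 0.03685961]
[0.0, 0.2, 9.8, 0.1, 0.0, 0.2, 9.8, 0.1, 0.0, 0.2, 9.8, 0.1, 0.0, 0.2, 9.8, 0.1]
ring_bore 0.62 [353.0752 172.416 ]
spanner_grip 0.69 [354.0992 167.1936]
pred head top px [347.65305432 175.81393472] stud top [341.27974739 179.68043545]
287 125
```

View pics/hov.png

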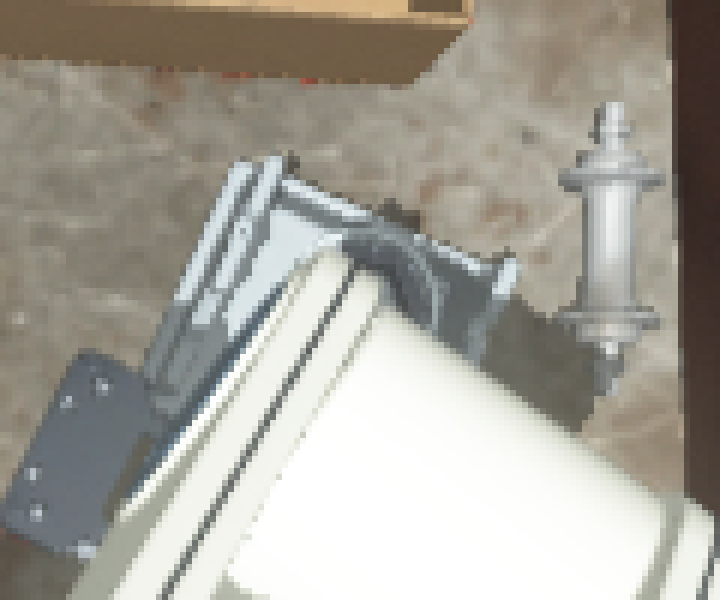

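Emit:
{"op": "arm_command", "data": {
  "deltas": [0,0.8,14,0.2,0,0,14,0,0,0,14,0,0,0,12,0,0,0,8,0,0,0,6,0,0,0,0,0]
}}

```text
clock: 9.4
eef_pos: [0.4352, -0.3021, 0.1347]
tool_rot: [-0.0, 0.243, 0.97, 0.0]
force: [0.4, 1.1, -5.0]
finger_gap: 0.199
finger_force: 60.0
```

```bash
cat > st.py <<'E'
from h import *
s=manip.state();R,p=RT(s);y=yawx(R);L=.1082
S=np.array([.5301,-.3535]);r=p[:2]-S;F=np.array(s['force']);m=r[0]*F[1]-r[1]*F[0]
print(round(s['clock'],2),'p',np.round(p*1e3,1),'yaw',round(y,2),'F',np.round(F,1),'T',np.round(s['wrist_torque'],2),'rFz',round(m,2),'sum',round(m+s['wrist_torque'][2],2),'head-stud mm',np.round((p[:2]-L*u(y)[:2]-S)*1e3,1),'under',round((p[2]-.083)*1e3,1),'j6',round(s['joint_pos'][5],2),s['finger_gap'])
E
python3 st.py
```

```text
9.4 p [ 435.2 -302.1  134.7] yaw 151.85 F [ 0.4  1.1 -5. ] T [ 0.08  0.2  -0.04] rFz -0.12 sum -0.16 head-stud mm [0.5 0.4] under 51.7 j6 -1.71 0.19947048430343658
```

Emit:
{"op": "arm_command", "data": {
  "deltas": [0,0,2,0,0,0,2,0,0,0,2,0,0,0,1.5,0,0,0,0,0]
}}

```text
clock: 10.02
eef_pos: [0.4354, -0.3025, 0.1276]
tool_rot: [0.0, 0.243, 0.97, -0.0]
force: [0.0, -2.8, -1.8]
finger_gap: 0.199
finger_force: 60.1
```

```bash
python3 st.py
```

```text
10.03 p [ 435.4 -302.5  127.6] yaw 151.83 F [ 0.  -2.8 -1.8] T [-0.46  0.24 -0.31] rFz 0.26 sum -0.05 head-stud mm [ 0.7 -0.1] under 44.6 j6 -1.71 0.19908848475643565
```

Emit:
{"op": "arm_command", "data": {
  "deltas": [-0.5,-0.9,0,0,0,0,1,0,0,0,0,0]
}}

```text
clock: 10.4
eef_pos: [0.4353, -0.3033, 0.1265]
tool_rot: [0.0, 0.243, 0.97, -0.0]
force: [-1.6, -1.6, -2.0]
finger_gap: 0.198
finger_force: 60.1
```

```bash
python3 st.py
```

```text
10.4 p [ 435.3 -303.3  126.5] yaw 151.85 F [-1.6 -1.6 -2. ] T [-0.49  0.29 -0.28] rFz 0.23 sum -0.06 head-stud mm [ 0.6 -0.8] under 43.5 j6 -1.71 0.19787027338449253
```

Emit:
{"op": "arm_command", "data": {
  "deltas": [0.3,-0.8,0,0,0,0,1,0,0,0,0,0]
}}

```text
clock: 10.78
eef_pos: [0.4348, -0.3038, 0.1256]
tool_rot: [0.0, 0.243, 0.97, -0.0]
force: [-1.1, -2.4, -1.8]
finger_gap: 0.199
finger_force: 60.0
```

```bash
python3 st.py
```

```text
10.78 p [ 434.8 -303.8  125.6] yaw 151.86 F [-1.1 -2.4 -1.8] T [-0.46  0.15 -0.24] rFz 0.29 sum 0.05 head-stud mm [ 0.1 -1.3] under 42.6 j6 -1.71 0.1985046015254499
```

Emit:
{"op": "arm_command", "data": {
  "deltas": [-0.2,-0.8,0,0,0,0,1.5,0,0,0,0,0]
}}

```text
clock: 11.15
eef_pos: [0.4346, -0.3045, 0.1241]
tool_rot: [0.0, 0.243, 0.97, -0.0]
force: [-1.0, -0.2, 0.8]
finger_gap: 0.195
finger_force: 60.0
```

```bash
python3 st.py
```

```text
11.15 p [ 434.6 -304.5  124.1] yaw 151.87 F [-1.  -0.2  0.8] T [-0.31 -0.02 -0.06] rFz 0.07 sum 0.01 head-stud mm [-0.1 -2. ] under 41.1 j6 -1.71 0.19516465889310317
```

Emit:
{"op": "arm_command", "data": {
  "deltas": [-0.1,3.8,0,2,0,0,0,0]
}}

```text
clock: 11.4
eef_pos: [0.4365, -0.3011, 0.1241]
tool_rot: [0.0, 0.26, 0.966, -0.0]
force: [-0.9, -1.2, 0.8]
finger_gap: 0.205
finger_force: 60.0
```

```bash
python3 st.py
```

```text
11.4 p [ 436.5 -301.1  124.1] yaw 149.89 F [-0.9 -1.2  0.8] T [-0.35 -0.04 -0.16] rFz 0.16 sum -0.0 head-stud mm [-0.  -1.9] under 41.1 j6 -1.67 0.20478361910260892
```

Emit:
{"op": "arm_command", "data": {
  "deltas": [-0.1,3.8,0,2,0,0,0,0]
}}

```text
clock: 11.65
eef_pos: [0.4384, -0.2979, 0.1241]
tool_rot: [-0.0, 0.276, 0.961, -0.0]
force: [-1.0, -0.6, 1.2]
finger_gap: 0.202
finger_force: 60.0
```

```bash
python3 st.py
```

```text
11.65 p [ 438.4 -297.9  124.1] yaw 147.93 F [-1.  -0.6  1.2] T [-0.32 -0.01 -0.13] rFz 0.11 sum -0.02 head-stud mm [-0.  -1.9] under 41.1 j6 -1.63 0.20210885420011895
```

Emit:
{"op": "arm_command", "data": {
  "deltas": [0,0,2,0,0,0,0,0]
}}

```text
clock: 11.9
eef_pos: [0.4383, -0.298, 0.122]
tool_rot: [-0.0, 0.277, 0.961, 0.0]
force: [-2.3, -0.0, 2.5]
finger_gap: 0.199
finger_force: 60.0
```

```bash
python3 st.py; python3 - <<'E'
from h import *
c=cam('side');save(c,'s2.png');q=proj(c,[.53,-.355,.05]);x,y=map(int,q);print(x,y)
w=cam('wrist')
a=cv2.resize(cv2.cvtColor(c['color'],4)[y-45:y+45,x-50:x+50],(400,360),interpolation=3)
b=cv2.resize(cv2.cvtColor(w['color'],4),(400,300));b=cv2.copyMakeBorder(b,0,60,0,0,0)
cv2.imwrite('pics/sw.png',np.hstack([a,b]))
E
```

```text
11.9 p [ 438.3 -298.   122. ] yaw 147.88 F [-2.3 -0.   2.5] T [-0.34 -0.08 -0.07] rFz 0.13 sum 0.06 head-stud mm [-0.2 -2.1] under 39.0 j6 -1.63 0.19914196568586776
248 161
```

View pics/sw.png

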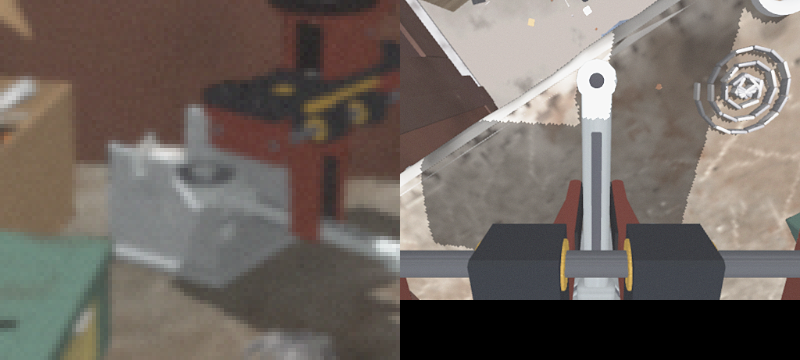

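Emit:
{"op": "arm_command", "data": {
  "deltas": [0.4,3.8,-1,2,0,3.8,0,2,0,0,0,0]
}}

```text
clock: 12.38
eef_pos: [0.4423, -0.2914, 0.123]
tool_rot: [0.0, 0.31, 0.951, -0.0]
force: [-1.8, -0.1, 0.8]
finger_gap: 0.197
finger_force: 60.0
```

```bash
python3 st.py
```

```text
12.38 p [ 442.3 -291.4  123. ] yaw 143.9 F [-1.8 -0.1  0.8] T [-0.43 -0.05 -0.13] rFz 0.12 sum -0.0 head-stud mm [-0.3 -1.7] under 40.0 j6 -1.55 0.1973789339798463
```

Emit:
{"op": "arm_command", "data": {
  "deltas": [0,3.8,0,2,0,3.8,0,2,0,0,0,0]
}}

```text
clock: 12.75
eef_pos: [0.4468, -0.2854, 0.123]
tool_rot: [0.0, 0.343, 0.939, -0.0]
force: [-1.0, -0.6, 1.6]
finger_gap: 0.196
finger_force: 60.0
```

```bash
python3 st.py
```

```text
12.75 p [ 446.8 -285.4  123. ] yaw 139.93 F [-1.  -0.6  1.6] T [-0.43 -0.09 -0.13] rFz 0.12 sum -0.01 head-stud mm [-0.5 -1.5] under 40.0 j6 -1.46 0.19590169324123885
```

Emit:
{"op": "arm_command", "data": {
  "deltas": [0,3.8,0,2,0,3.8,0,2,0,3.8,0,2,0,0,0,0]
}}

```text
clock: 13.25
eef_pos: [0.4545, -0.277, 0.123]
tool_rot: [0.0, 0.391, 0.92, -0.0]
force: [-0.9, -0.4, 1.8]
finger_gap: 0.199
finger_force: 60.0
```

```bash
python3 st.py
```

```text
13.25 p [ 454.5 -277.   123. ] yaw 133.95 F [-0.9 -0.4  1.8] T [-0.42 -0.09 -0.03] rFz 0.09 sum 0.07 head-stud mm [-0.5 -1.4] under 40.0 j6 -1.34 0.19908496714135557
```

Emit:
{"op": "arm_command", "data": {
  "deltas": [-0.1,3.8,0,2,-0.1,3.8,0,2,-0.1,3.8,0,2,0,0,0,0]
}}

```text
clock: 13.75
eef_pos: [0.4632, -0.2697, 0.1231]
tool_rot: [0.0, 0.439, 0.899, -0.0]
force: [0.2, -0.5, 0.8]
finger_gap: 0.199
finger_force: 60.0
```

```bash
python3 st.py
```

```text
13.75 p [ 463.2 -269.7  123.1] yaw 127.96 F [ 0.2 -0.5  0.8] T [-0.51 -0.21 -0.  ] rFz 0.02 sum 0.02 head-stud mm [-0.3 -1.5] under 40.1 j6 -1.21 0.19947179149456126
```

Emit:
{"op": "arm_command", "data": {
  "deltas": [0,0,-6,0,0,0,-5,0,-0.8,-13.2,0,-7,-0.8,-13.2,0,-7,-0.8,-13.2,0,-7,-0.8,-13.2,0,-7,0,0,0,0,0,0,0,0]
}}

```text
clock: 14.75
eef_pos: [0.4305, -0.3103, 0.1339]
tool_rot: [-0.0, 0.21, 0.978, 0.0]
force: [-0.4, -0.0, -4.8]
finger_gap: 0.198
finger_force: 60.0
```

```bash
python3 st.py
```

```text
14.75 p [ 430.5 -310.3  133.9] yaw 155.73 F [-0.4 -0.  -4.8] T [ 0.06  0.22 -0.01] rFz 0.02 sum 0.01 head-stud mm [-1.  -1.3] under 50.9 j6 -1.79 0.19752346767927437
```

Emit:
{"op": "arm_command", "data": {
  "deltas": [0,3,0,0,0,1.5,0,0,0,0,0,0]
}}

```text
clock: 15.12
eef_pos: [0.4326, -0.3063, 0.134]
tool_rot: [-0.0, 0.209, 0.978, 0.0]
force: [-0.5, -0.9, -4.6]
finger_gap: 0.198
finger_force: 60.0
```

```bash
cat >> st.py <<'E'
M=R.T@F;print('tool F',np.round(M,1),'tool p',np.round((R.T@(p-[.5301,-.3535,0]))*1e3,1)[:2])
E
python3 st.py
```

```text
15.12 p [ 432.6 -306.3  134. ] yaw 155.86 F [-0.5 -0.9 -4.6] T [-0.03  0.34 -0.1 ] rFz 0.12 sum 0.02 head-stud mm [1.2 3. ] under 51.0 j6 -1.79 0.19758377572108352
tool F [ 0.1 -1.1  4.6] tool p [108.3   3.2]
```

Emit:
{"op": "arm_command", "data": {
  "deltas": [0,1,0,0,0,0,0,0]
}}

```text
clock: 15.38
eef_pos: [0.4329, -0.3058, 0.134]
tool_rot: [0.0, 0.209, 0.978, -0.0]
force: [-1.0, -1.9, -4.2]
finger_gap: 0.201
finger_force: 60.0
```

```bash
python3 st.py
```

```text
15.38 p [ 432.9 -305.8  134. ] yaw 155.84 F [-1.  -1.9 -4.2] T [-0.27  0.46 -0.28] rFz 0.23 sum -0.05 head-stud mm [1.6 3.4] under 51.0 j6 -1.79 0.20119742886509004
tool F [ 0.2 -2.1  4.2] tool p [108.2   3.8]
```

Emit:
{"op": "arm_command", "data": {
  "deltas": [0,-5,0,0,0,-5,0,0,0,-1,0,0,0,0,0,0]
}}

```text
clock: 15.88
eef_pos: [0.4284, -0.3159, 0.134]
tool_rot: [0.0, 0.209, 0.978, 0.0]
force: [-0.5, -1.0, -4.4]
finger_gap: 0.197
finger_force: 60.0
```

```bash
python3 st.py
```

```text
15.88 p [ 428.4 -315.9  134. ] yaw 155.84 F [-0.5 -1.  -4.4] T [0.06 0.16 0.07] rFz 0.12 sum 0.19 head-stud mm [-3.  -6.6] under 51.0 j6 -1.81 0.1974410550863693
tool F [ 0.1 -1.1  4.4] tool p [108.2  -7.3]
```

Emit:
{"op": "arm_command", "data": {
  "deltas": [0,-1,0,0,0,0,0,0]
}}

```text
clock: 16.12
eef_pos: [0.4281, -0.3166, 0.134]
tool_rot: [0.0, 0.209, 0.978, -0.0]
force: [-0.2, -0.0, -4.0]
finger_gap: 0.201
finger_force: 60.0
```

```bash
python3 st.py
```

```text
16.12 p [ 428.1 -316.6  134. ] yaw 155.86 F [-0.2 -0.  -4. ] T [0.1  0.18 0.01] rFz 0.01 sum 0.02 head-stud mm [-3.3 -7.4] under 51.0 j6 -1.81 0.20067523762607015
tool F [ 0.1 -0.1  4. ] tool p [108.2  -8.1]
```

Emit:
{"op": "arm_command", "data": {
  "deltas": [0,-1,0,0,0,0,0,0]
}}

```text
clock: 16.38
eef_pos: [0.4276, -0.3176, 0.134]
tool_rot: [0.0, 0.209, 0.978, -0.0]
force: [-0.1, -0.4, -3.6]
finger_gap: 0.198
finger_force: 60.0
```

```bash
python3 st.py
```

```text
16.38 p [ 427.6 -317.6  134. ] yaw 155.86 F [-0.1 -0.4 -3.6] T [ 0.12  0.19 -0.03] rFz 0.04 sum 0.01 head-stud mm [-3.7 -8.3] under 51.0 j6 -1.81 0.19771083681546153
tool F [-0.1 -0.4  3.6] tool p [108.2  -9.1]
```

Emit:
{"op": "arm_command", "data": {
  "deltas": [0,-1,0,0,0,0,0,0]
}}

```text
clock: 16.62
eef_pos: [0.4274, -0.3184, 0.134]
tool_rot: [0.0, 0.209, 0.978, 0.0]
force: [2.1, 2.2, -3.6]
finger_gap: 0.197
finger_force: 60.0
```

```bash
python3 st.py
```

```text
16.62 p [ 427.4 -318.4  134. ] yaw 155.88 F [ 2.1  2.2 -3.6] T [ 0.36 -0.04  0.26] rFz -0.3 sum -0.03 head-stud mm [-4.  -9.1] under 51.0 j6 -1.81 0.19715612718400344
tool F [-1.   2.9  3.6] tool p [108.1  -9.9]
```

Emit:
{"op": "arm_command", "data": {
  "deltas": [0,-1,0,0,0,0,0,0]
}}

```text
clock: 16.88
eef_pos: [0.427, -0.3192, 0.134]
tool_rot: [0.0, 0.209, 0.978, 0.0]
force: [2.7, 3.2, -5.5]
finger_gap: 0.201
finger_force: 60.1
```

```bash
python3 st.py
```

```text
16.88 p [ 427.  -319.2  134. ] yaw 155.88 F [ 2.7  3.2 -5.5] T [ 0.65 -0.31  0.44] rFz -0.42 sum 0.02 head-stud mm [ -4.3 -10. ] under 51.0 j6 -1.81 0.20120649450689856
tool F [-1.2  4.   5.5] tool p [108.1 -10.8]
```

Emit:
{"op": "arm_command", "data": {
  "deltas": [0,4,0,0,0,3.8,0,0,3,0,0,0,2,0,0,0,0,0,0,0]
}}

```text
clock: 17.5
eef_pos: [0.4253, -0.3103, 0.1341]
tool_rot: [0.0, 0.209, 0.978, -0.0]
force: [-0.5, 0.1, -4.5]
finger_gap: 0.194
finger_force: 60.0
```

```bash
python3 st.py
```

```text
17.5 p [ 425.3 -310.3  134.1] yaw 155.85 F [-0.5  0.1 -4.5] T [ 0.1   0.17 -0.02] rFz 0.01 sum -0.0 head-stud mm [-6.  -1.1] under 51.1 j6 -1.8 0.19419628682901277
tool F [ 0.5 -0.1  4.5] tool p [113.2  -3.5]
```

Emit:
{"op": "arm_command", "data": {
  "deltas": [1,0,0,0,0,0,0,0]
}}

```text
clock: 17.75
eef_pos: [0.4251, -0.3103, 0.1343]
tool_rot: [0.001, 0.209, 0.978, -0.0]
force: [3.1, -0.4, -5.7]
finger_gap: 0.197
finger_force: 60.0
```

```bash
python3 st.py
```

```text
17.75 p [ 425.1 -310.3  134.3] yaw 155.85 F [ 3.1 -0.4 -5.7] T [-0.14 -0.35  0.01] rFz -0.09 sum -0.09 head-stud mm [-6.2 -1. ] under 51.3 j6 -1.8 0.19719913988752547
tool F [-3.   0.9  5.7] tool p [113.2  -3.5]
```

Emit:
{"op": "arm_command", "data": {
  "deltas": [-5,0.3,0,0,-5,0,0,0,-1,0,0,0,0,0,0,0]
}}

```text
clock: 18.25
eef_pos: [0.4346, -0.3139, 0.1339]
tool_rot: [-0.0, 0.209, 0.978, 0.0]
force: [0.5, -0.3, -5.1]
finger_gap: 0.2
finger_force: 60.0
```

```bash
python3 st.py
```

```text
18.25 p [ 434.6 -313.9  133.9] yaw 155.86 F [ 0.5 -0.3 -5.1] T [ 0.12  0.15 -0.01] rFz 0.01 sum -0.01 head-stud mm [ 3.2 -4.7] under 50.9 j6 -1.8 0.19982739842305636
tool F [-0.6 -0.1  5.1] tool p [103.4  -2.9]
```

Emit:
{"op": "arm_command", "data": {
  "deltas": [-1,0,0,0,0,0,0,0]
}}

```text
clock: 18.5
eef_pos: [0.4356, -0.3144, 0.134]
tool_rot: [-0.0, 0.209, 0.978, 0.0]
force: [0.2, -0.2, -4.1]
finger_gap: 0.197
finger_force: 60.0
```

```bash
python3 st.py
```

```text
18.5 p [ 435.6 -314.4  134. ] yaw 155.86 F [ 0.2 -0.2 -4.1] T [0.14 0.17 0.01] rFz 0.02 sum 0.02 head-stud mm [ 4.2 -5.2] under 51.0 j6 -1.8 0.19668913838511368
tool F [-0.3 -0.1  4.1] tool p [102.3  -3. ]
```

Emit:
{"op": "arm_command", "data": {
  "deltas": [-0.7,0,0,0,0,0,0,0]
}}

```text
clock: 18.75
eef_pos: [0.4362, -0.3147, 0.134]
tool_rot: [-0.0, 0.209, 0.978, -0.0]
force: [0.5, -0.3, -4.0]
finger_gap: 0.201
finger_force: 60.0
```

```bash
python3 st.py
```

```text
18.75 p [ 436.2 -314.7  134. ] yaw 155.86 F [ 0.5 -0.3 -4. ] T [ 0.06  0.24 -0.  ] rFz 0.01 sum 0.0 head-stud mm [ 4.9 -5.5] under 51.0 j6 -1.8 0.20081368964252225
tool F [-0.5 -0.   4. ] tool p [101.5  -3. ]
```

Emit:
{"op": "arm_command", "data": {
  "deltas": [-0.7,0,0,0,0,0,0,0]
}}

```text
clock: 19.0
eef_pos: [0.4364, -0.3147, 0.1338]
tool_rot: [-0.001, 0.209, 0.978, 0.0]
force: [-3.1, 0.5, -3.4]
finger_gap: 0.195
finger_force: 60.0
```

```bash
python3 st.py
```

```text
19.0 p [ 436.4 -314.7  133.8] yaw 155.86 F [-3.1  0.5 -3.4] T [ 0.2   0.56 -0.03] rFz 0.07 sum 0.05 head-stud mm [ 5.1 -5.5] under 50.8 j6 -1.8 0.1952645505448826
tool F [ 3.  -0.8  3.4] tool p [101.5  -2.9]
```

Emit:
{"op": "arm_command", "data": {
  "deltas": [3.5,0,0,0,3,0,0,0,0,0,2,0,0,0,2,0,0,0,1,0,0,0,0,0]
}}

```text
clock: 19.75
eef_pos: [0.431, -0.3123, 0.1289]
tool_rot: [-0.0, 0.209, 0.978, 0.0]
force: [0.9, -0.6, -4.4]
finger_gap: 0.196
finger_force: 60.0
```

```bash
python3 st.py
```

```text
19.75 p [ 431.  -312.3  128.9] yaw 155.86 F [ 0.9 -0.6 -4.4] T [0.13 0.2  0.02] rFz 0.02 sum 0.04 head-stud mm [-0.4 -3.1] under 45.9 j6 -1.8 0.19604990882019022
tool F [-1.  -0.2  4.4] tool p [107.3  -3. ]
```

Emit:
{"op": "arm_command", "data": {
  "deltas": [0,0,2,0,0,0,0,0]
}}

```text
clock: 20.0
eef_pos: [0.4309, -0.3123, 0.1269]
tool_rot: [-0.0, 0.209, 0.978, 0.0]
force: [-0.1, -0.2, -4.2]
finger_gap: 0.199
finger_force: 60.0
```

```bash
python3 st.py
```

```text
20.0 p [ 430.9 -312.3  126.9] yaw 155.86 F [-0.1 -0.2 -4.2] T [ 0.06  0.16 -0.04] rFz 0.02 sum -0.01 head-stud mm [-0.5 -3.1] under 43.9 j6 -1.8 0.19895312938581977
tool F [ 0.  -0.2  4.2] tool p [107.4  -3. ]
```

Emit:
{"op": "arm_command", "data": {
  "deltas": [0,0,2,0,0,0,0,0]
}}

```text
clock: 20.25
eef_pos: [0.4309, -0.3123, 0.1248]
tool_rot: [-0.0, 0.209, 0.978, 0.0]
force: [-0.7, 1.4, -4.1]
finger_gap: 0.195
finger_force: 60.0
```

```bash
python3 st.py
```

```text
20.25 p [ 430.9 -312.3  124.8] yaw 155.85 F [-0.7  1.4 -4.1] T [ 0.08  0.25 -0.03] rFz -0.11 sum -0.14 head-stud mm [-0.5 -3.1] under 41.8 j6 -1.8 0.1946038094010687
tool F [1.2 1.  4.1] tool p [107.4  -3. ]
```

Emit:
{"op": "arm_command", "data": {
  "deltas": [0,0,2,0,0,0,0,0]
}}

```text
clock: 20.5
eef_pos: [0.4309, -0.3123, 0.1228]
tool_rot: [-0.0, 0.209, 0.978, 0.0]
force: [0.4, -1.0, -4.9]
finger_gap: 0.197
finger_force: 60.0
```

```bash
python3 st.py
```

```text
20.5 p [ 430.9 -312.3  122.8] yaw 155.86 F [ 0.4 -1.  -4.9] T [ 0.04  0.25 -0.03] rFz 0.08 sum 0.05 head-stud mm [-0.5 -3. ] under 39.8 j6 -1.8 0.19705475796453514
tool F [-0.8 -0.8  4.9] tool p [107.5  -3. ]
```

Still free; continuing down.

Emit:
{"op": "arm_command", "data": {
  "deltas": [0,0,2,0,0,0,0,0]
}}

```text
clock: 20.75
eef_pos: [0.4309, -0.3123, 0.1208]
tool_rot: [-0.0, 0.209, 0.978, 0.0]
force: [-0.6, -0.6, -4.2]
finger_gap: 0.201
finger_force: 60.0
```

```bash
python3 st.py
```

```text
20.75 p [ 430.9 -312.3  120.8] yaw 155.86 F [-0.6 -0.6 -4.2] T [ 0.05  0.18 -0.02] rFz 0.09 sum 0.07 head-stud mm [-0.5 -3.1] under 37.8 j6 -1.8 0.2011415786132958
tool F [ 0.3 -0.8  4.2] tool p [107.4  -3. ]
```

Emit:
{"op": "arm_command", "data": {
  "deltas": [0,0,2,0,0,0,0,0]
}}

```text
clock: 21.0
eef_pos: [0.4309, -0.3123, 0.1188]
tool_rot: [-0.0, 0.209, 0.978, 0.0]
force: [-0.2, -0.6, -4.5]
finger_gap: 0.197
finger_force: 60.0
```

```bash
python3 st.py
```

```text
21.0 p [ 430.9 -312.3  118.8] yaw 155.86 F [-0.2 -0.6 -4.5] T [0.01 0.2  0.  ] rFz 0.06 sum 0.06 head-stud mm [-0.5 -3. ] under 35.8 j6 -1.8 0.19724924890823176
tool F [-0.1 -0.6  4.5] tool p [107.4  -3. ]
```

```bash
sed -i 's/L=.1082/L=.1073/; s/S=np.array(\[.5301,-.3535\])/S=np.array([.5289,-.3563])/; s/p-\[.5301,-.3535,0\]/p-[.5289,-.3563,0]/' st.py
```

Emit:
{"op": "arm_command", "data": {
  "deltas": [0,0,2,0,0,0,1.5,0,0,0,0,0]
}}

```text
clock: 21.38
eef_pos: [0.4309, -0.3123, 0.1154]
tool_rot: [-0.0, 0.209, 0.978, 0.0]
force: [-0.4, 0.6, -4.2]
finger_gap: 0.202
finger_force: 60.0
```

```bash
python3 st.py
```

```text
21.38 p [ 430.9 -312.3  115.4] yaw 155.86 F [-0.4  0.6 -4.2] T [ 0.08  0.22 -0.07] rFz -0.04 sum -0.11 head-stud mm [-0.1  0.1] under 32.4 j6 -1.8 0.20166246706769053
tool F [0.6 0.4 4.2] tool p [1.074e+02 1.000e-01]
```

Emit:
{"op": "arm_command", "data": {
  "deltas": [0,0,1.5,0,0,0,0,0]
}}

```text
clock: 21.62
eef_pos: [0.431, -0.3124, 0.1139]
tool_rot: [-0.0, 0.209, 0.978, -0.0]
force: [0.5, 1.0, -4.3]
finger_gap: 0.198
finger_force: 60.0
```

```bash
python3 st.py
```

```text
21.62 p [ 431.  -312.4  113.9] yaw 155.86 F [ 0.5  1.  -4.3] T [0.06 0.23 0.  ] rFz -0.12 sum -0.12 head-stud mm [-0.  0.] under 30.9 j6 -1.8 0.1979083570754765
tool F [-0.1  1.1  4.3] tool p [107.3   0. ]
```

Down a bit further until the washer is felt.

Emit:
{"op": "arm_command", "data": {
  "deltas": [0,0,1,0,0,0,0,0]
}}

```text
clock: 21.88
eef_pos: [0.4311, -0.3125, 0.1131]
tool_rot: [0.0, 0.209, 0.978, -0.0]
force: [-0.1, 0.2, -2.8]
finger_gap: 0.202
finger_force: 60.0
```

```bash
python3 st.py
```

```text
21.88 p [ 431.1 -312.5  113.1] yaw 155.86 F [-0.1  0.2 -2.8] T [ 0.01  0.05 -0.03] rFz -0.01 sum -0.04 head-stud mm [ 0.1 -0.1] under 30.1 j6 -1.8 0.20208361570054947
tool F [0.1 0.1 2.8] tool p [107.1  -0. ]
```

Emit:
{"op": "arm_command", "data": {
  "deltas": [0,0,1,0,0,0,0,0]
}}

```text
clock: 22.12
eef_pos: [0.4311, -0.3125, 0.1122]
tool_rot: [0.0, 0.209, 0.978, -0.0]
force: [-0.7, 1.0, -1.1]
finger_gap: 0.199
finger_force: 60.0
```

```bash
python3 st.py
```

```text
22.12 p [ 431.1 -312.5  112.2] yaw 155.86 F [-0.7  1.  -1.1] T [-0.09  0.01 -0.04] rFz -0.06 sum -0.1 head-stud mm [ 0.1 -0.1] under 29.2 j6 -1.8 0.19949680254243018
tool F [1.  0.6 1.1] tool p [107.1  -0. ]
```

Emit:
{"op": "arm_command", "data": {
  "deltas": [-0.1,5.6,-1,3,-0.1,5.6,0,3,-0.1,5.6,0,3,-0.1,5.6,0,3,-0.2,5.6,0,3]
}}

```text
clock: 22.75
eef_pos: [0.4456, -0.2885, 0.1131]
tool_rot: [0.0, 0.336, 0.942, -0.0]
force: [-0.2, -1.3, -1.7]
finger_gap: 0.199
finger_force: 60.0
```

```bash
python3 st.py
```

```text
22.75 p [ 445.6 -288.5  113.1] yaw 140.78 F [-0.2 -1.3 -1.7] T [-0.16  0.1   0.1 ] rFz 0.12 sum 0.22 head-stud mm [-0.1 -0. ] under 30.1 j6 -1.48 0.19870284174499425
tool F [-0.7 -1.1  1.7] tool p [ 1.074e+02 -1.000e-01]
```

Emit:
{"op": "arm_command", "data": {
  "deltas": [-0.1,5.6,0,3,-0.1,5.6,0,3,-0.1,5.6,0,3]
}}

```text
clock: 23.12
eef_pos: [0.4573, -0.2762, 0.1131]
tool_rot: [0.0, 0.408, 0.913, -0.0]
force: [-0.3, 0.4, -2.1]
finger_gap: 0.199
finger_force: 60.0
```

```bash
python3 st.py
```

```text
23.12 p [ 457.3 -276.2  113.1] yaw 131.79 F [-0.3  0.4 -2.1] T [-0.01 -0.04  0.23] rFz -0.0 sum 0.23 head-stud mm [-0.1  0.1] under 30.1 j6 -1.29 0.1990720193282715
tool F [0.5 0.  2.1] tool p [107.4  -0. ]
```

Emit:
{"op": "arm_command", "data": {
  "deltas": [-0.1,5.6,0,3,-0.1,5.6,0,3]
}}

```text
clock: 23.38
eef_pos: [0.466, -0.2691, 0.1131]
tool_rot: [0.0, 0.455, 0.89, -0.0]
force: [1.1, -0.3, -2.3]
finger_gap: 0.199
finger_force: 60.1
```

Emit:
{"op": "arm_command", "data": {
  "deltas": [-0.8,-13.1,0,-7,-0.8,-13.1,0,-7,-0.8,-13.1,0,-7,-0.8,-13.1,0,-7,0,0,0,0]
}}

```text
clock: 24.0
eef_pos: [0.4321, -0.3094, 0.1131]
tool_rot: [0.0, 0.227, 0.974, -0.0]
force: [1.4, 1.5, -3.4]
finger_gap: 0.199
finger_force: 60.0
```

```bash
python3 st.py
```

```text
24.0 p [ 432.1 -309.4  113.1] yaw 153.73 F [ 1.4  1.5 -3.4] T [ 0.13 -0.21  0.06] rFz -0.21 sum -0.15 head-stud mm [-0.6 -0.6] under 30.1 j6 -1.76 0.19877125251218478
tool F [-0.6  2.   3.4] tool p [107.5  -0.8]
```

Emit:
{"op": "arm_command", "data": {
  "deltas": [-0.9,-12.4,0,-7,-0.8,-13.1,0,-7,-0.8,-13.1,0,-7,-0.8,-13.1,0,-7,0,0,0,0]
}}

```text
clock: 24.62
eef_pos: [0.4212, -0.3597, 0.1129]
tool_rot: [-0.0, -0.015, 1.0, -0.0]
force: [-3.0, -3.1, -2.1]
finger_gap: 0.198
finger_force: 60.1
```

```bash
python3 st.py
```

```text
24.62 p [ 421.2 -359.7  112.9] yaw -178.31 F [-3.  -3.1 -2.1] T [-0.36  0.49 -0.33] rFz 0.33 sum -0.0 head-stud mm [-0.4 -0.3] under 29.9 j6 -2.33 0.19755058940169098
tool F [ 3.1 -3.   2.1] tool p [107.8  -0.3]
```

Emit:
{"op": "arm_command", "data": {
  "deltas": [0.2,5.3,0,3,-0.1,5.6,0,3,-0.1,5.6,0,3,-0.1,5.6,0,3,-0.1,5.6,0,3,-0.1,5.6,0,3]
}}

```text
clock: 25.38
eef_pos: [0.4257, -0.326, 0.1131]
tool_rot: [0.0, 0.143, 0.99, -0.0]
force: [-0.1, -2.4, -3.1]
finger_gap: 0.2
finger_force: 60.0
```

```bash
python3 st.py
```

```text
25.38 p [ 425.7 -326.   113.1] yaw 163.6 F [-0.1 -2.4 -3.1] T [-0.55  0.17 -0.16] rFz 0.25 sum 0.09 head-stud mm [-0.3 -0. ] under 30.1 j6 -1.96 0.19998505798420224
tool F [-0.6 -2.3  3.1] tool p [107.5  -0.2]
```

Emit:
{"op": "arm_command", "data": {
  "deltas": [-0.1,5.6,0,3,-0.1,5.6,0,3,-0.1,5.6,0,3,-0.1,5.6,0,3]
}}

```text
clock: 25.88
eef_pos: [0.4342, -0.3053, 0.1132]
tool_rot: [0.001, 0.245, 0.969, -0.0]
force: [0.8, -3.0, -2.9]
finger_gap: 0.202
finger_force: 60.0
```

```bash
python3 st.py
```

```text
25.88 p [ 434.2 -305.3  113.2] yaw 151.62 F [ 0.8 -3.  -2.9] T [-0.43 -0.07  0.02] rFz 0.24 sum 0.26 head-stud mm [-0.3  0. ] under 30.2 j6 -1.71 0.20168824307245137
tool F [-2.1 -2.2  2.9] tool p [107.4  -0.2]
```

Emit:
{"op": "arm_command", "data": {
  "deltas": [-0.4,5.6,0,3,-0.1,5.6,0,3]
}}

```text
clock: 26.12
eef_pos: [0.4401, -0.2957, 0.1132]
tool_rot: [0.001, 0.295, 0.955, -0.0]
force: [0.5, -2.6, -2.8]
finger_gap: 0.199
finger_force: 60.0
```

```bash
python3 st.py
```

```text
26.12 p [ 440.1 -295.7  113.2] yaw 145.63 F [ 0.5 -2.6 -2.8] T [-0.35 -0.12  0.1 ] rFz 0.2 sum 0.3 head-stud mm [-0.2  0.1] under 30.2 j6 -1.58 0.1985375242435801
tool F [-1.8 -1.9  2.8] tool p [ 1.074e+02 -1.000e-01]
```

Emit:
{"op": "arm_command", "data": {
  "deltas": [-0.1,5.6,0,3,-0.1,5.6,0,3]
}}

```text
clock: 26.38
eef_pos: [0.4469, -0.2867, 0.1132]
tool_rot: [0.001, 0.345, 0.939, -0.0]
force: [1.3, -2.6, -2.4]
finger_gap: 0.199
finger_force: 60.0
```

```bash
python3 st.py
```

```text
26.38 p [ 446.9 -286.7  113.2] yaw 139.64 F [ 1.3 -2.6 -2.4] T [-0.34 -0.12  0.09] rFz 0.12 sum 0.21 head-stud mm [-0.2  0.1] under 30.2 j6 -1.46 0.19891576821019172
tool F [-2.7 -1.1  2.4] tool p [107.4  -0. ]
```

Emit:
{"op": "arm_command", "data": {
  "deltas": [-0.1,5.6,0,3,-0.1,5.6,0,3]
}}

```text
clock: 26.62
eef_pos: [0.4546, -0.2784, 0.1132]
tool_rot: [0.001, 0.394, 0.919, -0.0]
force: [1.6, -2.5, -2.6]
finger_gap: 0.197
finger_force: 60.0
```

```bash
python3 st.py
```

```text
26.62 p [ 454.6 -278.4  113.2] yaw 133.65 F [ 1.6 -2.5 -2.6] T [-0.28 -0.19  0.18] rFz 0.06 sum 0.24 head-stud mm [-0.2  0.2] under 30.2 j6 -1.33 0.19652740657891946
tool F [-2.9 -0.6  2.6] tool p [107.4   0. ]
```

Emit:
{"op": "arm_command", "data": {
  "deltas": [-0.3,5.6,0,3,-0.1,5.6,0,3]
}}

```text
clock: 26.88
eef_pos: [0.4631, -0.2711, 0.1132]
tool_rot: [0.001, 0.441, 0.897, -0.0]
force: [1.2, -1.6, -3.1]
finger_gap: 0.199
finger_force: 60.1
```

```bash
python3 st.py
```

```text
26.88 p [ 463.1 -271.1  113.2] yaw 127.66 F [ 1.2 -1.6 -3.1] T [-0.23 -0.19  0.2 ] rFz 0.01 sum 0.21 head-stud mm [-0.2  0.3] under 30.2 j6 -1.21 0.1994950733522337
tool F [-2.  -0.1  3.1] tool p [107.5   0. ]
```

Emit:
{"op": "arm_command", "data": {
  "deltas": [-0.1,5.6,0,3,0,0,0,0]
}}

```text
clock: 27.12
eef_pos: [0.4676, -0.2678, 0.1132]
tool_rot: [0.001, 0.463, 0.886, -0.0]
force: [1.8, -1.3, -3.3]
finger_gap: 0.2
finger_force: 60.0
```

```bash
python3 st.py
```

```text
27.12 p [ 467.6 -267.8  113.2] yaw 124.84 F [ 1.8 -1.3 -3.3] T [-0.19 -0.27  0.23] rFz -0.08 sum 0.14 head-stud mm [0.  0.5] under 30.2 j6 -1.15 0.19959552094856242
tool F [-2.1  0.8  3.3] tool p [107.5   0.3]
```

Emit:
{"op": "arm_command", "data": {
  "deltas": [-1.1,-13.1,0,-7,-0.8,-13.1,0,-7,-0.8,-13.1,0,-7,-0.8,-13.1,0,-7,-0.6,-13.3,0,-7,-0.6,-13.3,0,-7,-0.6,-13.3,0,-7,-0.6,-13.3,0,-7,0,0,0,0]
}}

```text
clock: 28.25
eef_pos: [0.4206, -0.3594, 0.1132]
tool_rot: [0.001, -0.007, 1.0, -0.0]
force: [5.5, 0.6, -3.8]
finger_gap: 0.199
finger_force: 60.0
```

```bash
python3 st.py
```

```text
28.25 p [ 420.6 -359.4  113.2] yaw -179.23 F [ 5.5  0.6 -3.8] T [ 0.13 -0.93  0.05] rFz -0.05 sum 0.0 head-stud mm [-1.1 -1.6] under 30.2 j6 -2.31 0.19899689756527816
tool F [-5.5  0.5  3.8] tool p [108.2  -1.7]
```

Emit:
{"op": "arm_command", "data": {
  "deltas": [0,5.6,0,3,-0.1,5.6,0,3,-0.1,5.6,0,3]
}}

```text
clock: 28.62
eef_pos: [0.4215, -0.3417, 0.1132]
tool_rot: [0.001, 0.073, 0.997, -0.0]
force: [5.4, -0.4, -3.5]
finger_gap: 0.201
finger_force: 60.0
```

```bash
python3 st.py
```

```text
28.62 p [ 421.5 -341.7  113.2] yaw 171.62 F [ 5.4 -0.4 -3.5] T [-0.06 -0.83  0.02] rFz -0.04 sum -0.02 head-stud mm [-1.2 -1. ] under 30.2 j6 -2.13 0.20072651599627853
tool F [-5.3  0.4  3.5] tool p [108.2  -1.3]
```

Relieve the x offset and go on clockwise in small checks.

Emit:
{"op": "arm_command", "data": {
  "deltas": [-0.6,5.8,0,3,-0.1,5.6,0,3]
}}

```text
clock: 28.88
eef_pos: [0.424, -0.3305, 0.1132]
tool_rot: [0.001, 0.125, 0.992, -0.0]
force: [4.7, -1.5, -3.8]
finger_gap: 0.198
finger_force: 60.0
```

```bash
python3 st.py
```

```text
28.88 p [ 424.  -330.5  113.2] yaw 165.64 F [ 4.7 -1.5 -3.8] T [-0.13 -0.77  0.1 ] rFz 0.03 sum 0.13 head-stud mm [-0.9 -0.8] under 30.2 j6 -2.01 0.19846458794814387
tool F [-4.9 -0.2  3.8] tool p [107.8  -1.1]
```

Emit:
{"op": "arm_command", "data": {
  "deltas": [-0.3,5.8,0,3,0,0,0,0]
}}

```text
clock: 29.12
eef_pos: [0.4257, -0.3252, 0.1133]
tool_rot: [0.001, 0.149, 0.989, -0.0]
force: [4.6, -1.9, -2.9]
finger_gap: 0.198
finger_force: 60.0
```

```bash
python3 st.py
```

```text
29.12 p [ 425.7 -325.2  113.3] yaw 162.83 F [ 4.6 -1.9 -2.9] T [-0.37 -0.67  0.  ] rFz 0.05 sum 0.06 head-stud mm [-0.7 -0.5] under 30.3 j6 -1.95 0.1976596610464219
tool F [-5.  -0.5  2.9] tool p [107.6  -0.8]
```

Emit:
{"op": "arm_command", "data": {
  "deltas": [-0.1,5.8,0,3,0,0,0,0]
}}

```text
clock: 29.38
eef_pos: [0.4274, -0.32, 0.1133]
tool_rot: [0.001, 0.175, 0.985, -0.0]
force: [4.2, -2.3, -4.5]
finger_gap: 0.2
finger_force: 60.0
```

```bash
python3 st.py
```

```text
29.38 p [ 427.4 -320.   113.3] yaw 159.86 F [ 4.2 -2.3 -4.5] T [-0.31 -0.74  0.07] rFz 0.08 sum 0.15 head-stud mm [-0.7 -0.6] under 30.3 j6 -1.88 0.20006938078096947
tool F [-4.8 -0.7  4.5] tool p [107.6  -0.9]
```

Emit:
{"op": "arm_command", "data": {
  "deltas": [-0.7,5.7,0,3,0,0,0,0]
}}

```text
clock: 29.62
eef_pos: [0.4296, -0.3147, 0.1131]
tool_rot: [0.0, 0.2, 0.98, -0.0]
force: [3.5, -1.8, -2.6]
finger_gap: 0.197
finger_force: 60.0
```

```bash
python3 st.py
```

```text
29.62 p [ 429.6 -314.7  113.1] yaw 156.91 F [ 3.5 -1.8 -2.6] T [-0.26 -0.51  0.06] rFz 0.04 sum 0.1 head-stud mm [-0.6 -0.5] under 30.1 j6 -1.82 0.19659435240401354
tool F [-3.9 -0.3  2.6] tool p [107.5  -0.7]
```

Emit:
{"op": "arm_command", "data": {
  "deltas": [-0.1,5.7,0,3,0,0,0,0]
}}

```text
clock: 29.88
eef_pos: [0.4319, -0.3097, 0.1131]
tool_rot: [0.0, 0.225, 0.974, -0.0]
force: [4.0, -2.1, -1.7]
finger_gap: 0.197
finger_force: 60.0
```

```bash
python3 st.py
```

```text
29.88 p [ 431.9 -309.7  113.1] yaw 153.96 F [ 4.  -2.1 -1.7] T [-0.35 -0.59  0.14] rFz 0.02 sum 0.16 head-stud mm [-0.6 -0.5] under 30.1 j6 -1.76 0.19745748200859556
tool F [-4.5 -0.2  1.8] tool p [107.5  -0.7]
```

Emit:
{"op": "arm_command", "data": {
  "deltas": [-0.1,5.7,0,3,0,0,0,0]
}}

```text
clock: 30.12
eef_pos: [0.4345, -0.3046, 0.1131]
tool_rot: [0.0, 0.251, 0.968, -0.0]
force: [4.3, -2.5, -3.4]
finger_gap: 0.2
finger_force: 60.0
```

```bash
python3 st.py
```

```text
30.12 p [ 434.5 -304.6  113.1] yaw 150.98 F [ 4.3 -2.5 -3.4] T [-0.36 -0.68  0.15] rFz 0.01 sum 0.17 head-stud mm [-0.6 -0.4] under 30.1 j6 -1.7 0.1997847954655478
tool F [-5.  -0.1  3.4] tool p [107.5  -0.6]
```

Emit:
{"op": "arm_command", "data": {
  "deltas": [-0.5,5.7,0,3,0,0,0,0]
}}

```text
clock: 30.38
eef_pos: [0.4374, -0.2997, 0.113]
tool_rot: [-0.0, 0.276, 0.961, -0.0]
force: [3.2, -1.7, -2.3]
finger_gap: 0.198
finger_force: 60.0
```

```bash
python3 st.py
```

```text
30.38 p [ 437.4 -299.7  113. ] yaw 148.0 F [ 3.2 -1.7 -2.3] T [-0.33 -0.54  0.13] rFz -0.03 sum 0.1 head-stud mm [-0.5 -0.3] under 30.0 j6 -1.64 0.19794315785340438
tool F [-3.6  0.3  2.3] tool p [107.5  -0.5]
```

Emit:
{"op": "arm_command", "data": {
  "deltas": [-0.1,5.7,0,3,0,0,0,0]
}}

```text
clock: 30.62
eef_pos: [0.4406, -0.295, 0.113]
tool_rot: [0.0, 0.301, 0.954, -0.0]
force: [3.0, -1.6, -2.3]
finger_gap: 0.197
finger_force: 60.0
```

```bash
python3 st.py
```

```text
30.62 p [ 440.6 -295.   113. ] yaw 145.0 F [ 3.  -1.6 -2.3] T [-0.34 -0.55  0.12] rFz -0.04 sum 0.08 head-stud mm [-0.4 -0.3] under 30.0 j6 -1.57 0.19686835800686397
tool F [-3.3  0.4  2.3] tool p [107.5  -0.5]
```

Emit:
{"op": "arm_command", "data": {
  "deltas": [-0.1,5.7,0,3,0,0,0,0]
}}

```text
clock: 30.88
eef_pos: [0.4439, -0.2904, 0.113]
tool_rot: [0.0, 0.326, 0.946, -0.0]
force: [3.5, -1.7, -2.9]
finger_gap: 0.196
finger_force: 60.0
```

```bash
python3 st.py
```

```text
30.88 p [ 443.9 -290.4  113. ] yaw 142.0 F [ 3.5 -1.7 -2.9] T [-0.3  -0.58  0.25] rFz -0.09 sum 0.16 head-stud mm [-0.4 -0.2] under 30.0 j6 -1.51 0.1956015412841709
tool F [-3.8  0.9  2.9] tool p [107.5  -0.4]
```

Emit:
{"op": "arm_command", "data": {
  "deltas": [-0.2,5.7,0,3,0,0,0,0]
}}

```text
clock: 31.12
eef_pos: [0.4476, -0.286, 0.113]
tool_rot: [-0.0, 0.35, 0.937, -0.0]
force: [2.6, -1.5, -2.3]
finger_gap: 0.196
finger_force: 60.0
```

```bash
python3 st.py
```

```text
31.12 p [ 447.6 -286.   113. ] yaw 139.01 F [ 2.6 -1.5 -2.3] T [-0.28 -0.54  0.21] rFz -0.06 sum 0.15 head-stud mm [-0.3 -0.1] under 30.0 j6 -1.45 0.1959629062695574
tool F [-3.   0.6  2.3] tool p [107.5  -0.3]
```

Emit:
{"op": "arm_command", "data": {
  "deltas": [-0.1,5.7,0,3,0,0,0,0]
}}

```text
clock: 31.38
eef_pos: [0.4514, -0.2818, 0.113]
tool_rot: [-0.0, 0.375, 0.927, -0.0]
force: [2.8, -1.1, -1.0]
finger_gap: 0.201
finger_force: 60.0
```

```bash
python3 st.py
```

```text
31.38 p [ 451.4 -281.8  113. ] yaw 136.01 F [ 2.8 -1.1 -1. ] T [-0.26 -0.59  0.24] rFz -0.13 sum 0.11 head-stud mm [-0.3 -0. ] under 30.0 j6 -1.38 0.20057038069264832
tool F [-2.8  1.2  1. ] tool p [107.5  -0.3]
```

Emit:
{"op": "arm_command", "data": {
  "deltas": [-0.1,5.7,0,3,0,0,0,0]
}}

```text
clock: 31.62
eef_pos: [0.4554, -0.2778, 0.113]
tool_rot: [-0.0, 0.399, 0.917, -0.0]
force: [2.8, -1.1, -3.4]
finger_gap: 0.196
finger_force: 60.0
```

```bash
python3 st.py
```

```text
31.62 p [ 455.4 -277.8  113. ] yaw 133.01 F [ 2.8 -1.1 -3.4] T [-0.3  -0.53  0.2 ] rFz -0.13 sum 0.07 head-stud mm [-0.3  0. ] under 30.0 j6 -1.32 0.19616726365248824
tool F [-2.7  1.3  3.4] tool p [107.5  -0.2]
```

Emit:
{"op": "arm_command", "data": {
  "deltas": [-0.2,5.6,0,3]
}}

```text
clock: 31.75
eef_pos: [0.4594, -0.2743, 0.113]
tool_rot: [-0.0, 0.423, 0.906, -0.0]
force: [3.1, -0.2, -2.8]
finger_gap: 0.202
finger_force: 60.1
```

```bash
python3 st.py
```

```text
31.75 p [ 459.4 -274.3  113. ] yaw 129.94 F [ 3.1 -0.2 -2.8] T [-0.17 -0.58  0.41] rFz -0.23 sum 0.17 head-stud mm [-0.6 -0.2] under 30.0 j6 -1.26 0.2015158909165581
tool F [-2.1  2.2  2.8] tool p [107.6  -0.7]
```

Emit:
{"op": "arm_command", "data": {
  "deltas": [-0.1,5.6,0,3]
}}

```text
clock: 31.88
eef_pos: [0.4639, -0.2706, 0.1129]
tool_rot: [-0.0, 0.447, 0.895, -0.0]
force: [3.0, -1.3, -1.8]
finger_gap: 0.2
finger_force: 60.1
```

```bash
python3 st.py
```

```text
31.88 p [ 463.9 -270.6  112.9] yaw 126.93 F [ 3.  -1.3 -1.8] T [-0.21 -0.6   0.42] rFz -0.17 sum 0.25 head-stud mm [-0.6 -0.1] under 29.9 j6 -1.19 0.19960090481704487
tool F [-2.9  1.6  1.8] tool p [107.6  -0.5]
```

Emit:
{"op": "arm_command", "data": {
  "deltas": [-0.1,5.6,0,3]
}}

```text
clock: 32.0
eef_pos: [0.4685, -0.2673, 0.113]
tool_rot: [-0.0, 0.47, 0.883, -0.0]
force: [3.5, -1.1, -2.1]
finger_gap: 0.199
finger_force: 60.1
```

```bash
python3 st.py
```

```text
32.0 p [ 468.5 -267.3  113. ] yaw 123.94 F [ 3.5 -1.1 -2.1] T [-0.18 -0.52  0.42] rFz -0.24 sum 0.17 head-stud mm [-0.5  0. ] under 30.0 j6 -1.13 0.19898553558540566
tool F [-2.9  2.3  2.1] tool p [107.6  -0.5]
```

Emit:
{"op": "arm_command", "data": {
  "deltas": [-1.0,-13.1,0,-7,-0.9,-13.1,0,-7,-0.9,-13.1,0,-7,-0.8,-13.1,0,-7,-0.8,-13.1,0,-7,-0.8,-13.1,0,-7,-0.8,-13.1,0,-7,0,0,0,0]
}}

```text
clock: 33.0
eef_pos: [0.4217, -0.344, 0.1129]
tool_rot: [-0.0, 0.063, 0.998, 0.0]
force: [3.6, 0.1, -1.9]
finger_gap: 0.199
finger_force: 60.0
```

```bash
python3 st.py
```

```text
33.0 p [ 421.7 -344.   112.9] yaw 172.82 F [ 3.6  0.1 -1.9] T [-0.1  -0.63 -0.06] rFz -0.05 sum -0.11 head-stud mm [-0.8 -1.1] under 29.9 j6 -2.15 0.1988349422080048
tool F [-3.5  0.5  1.9] tool p [107.9  -1.1]
```

Emit:
{"op": "arm_command", "data": {
  "deltas": [-0.2,5.6,0,3]
}}

```text
clock: 33.12
eef_pos: [0.4224, -0.3376, 0.1128]
tool_rot: [-0.001, 0.09, 0.996, 0.0]
force: [1.6, -0.9, -2.2]
finger_gap: 0.199
finger_force: 60.0
```

```bash
python3 st.py
```

```text
33.12 p [ 422.4 -337.6  112.8] yaw 169.66 F [ 1.6 -0.9 -2.2] T [-0.22 -0.35 -0.04] rFz 0.06 sum 0.02 head-stud mm [-1.  -0.5] under 29.8 j6 -2.09 0.19918523060261514
tool F [-1.7 -0.6  2.2] tool p [108.3  -0.6]
```

Emit:
{"op": "arm_command", "data": {
  "deltas": [-0.1,5.6,0,3]
}}

```text
clock: 33.25
eef_pos: [0.4238, -0.3319, 0.1129]
tool_rot: [-0.0, 0.116, 0.993, 0.0]
force: [3.7, -1.3, -1.7]
finger_gap: 0.199
finger_force: 60.0
```

```bash
python3 st.py
```

```text
33.25 p [ 423.8 -331.9  112.9] yaw 166.65 F [ 3.7 -1.3 -1.7] T [-0.38 -0.58 -0.03] rFz 0.05 sum 0.02 head-stud mm [-0.7 -0.4] under 29.9 j6 -2.02 0.1987978271116029
tool F [-3.9 -0.4  1.7] tool p [108.   -0.5]
```

Emit:
{"op": "arm_command", "data": {
  "deltas": [-0.1,5.6,0,3]
}}

```text
clock: 33.38
eef_pos: [0.4255, -0.3266, 0.113]
tool_rot: [0.0, 0.142, 0.99, 0.0]
force: [2.5, -3.6, -3.6]
finger_gap: 0.199
finger_force: 60.0
```

```bash
python3 st.py
```

```text
33.38 p [ 425.5 -326.6  113. ] yaw 163.67 F [ 2.5 -3.6 -3.6] T [-0.56 -0.5  -0.08] rFz 0.29 sum 0.21 head-stud mm [-0.5 -0.4] under 30.0 j6 -1.96 0.19879362153830185
tool F [-3.4 -2.7  3.6] tool p [107.6  -0.5]
```

Emit:
{"op": "arm_command", "data": {
  "deltas": [-0.3,5.6,0,3]
}}

```text
clock: 33.5
eef_pos: [0.4272, -0.3213, 0.113]
tool_rot: [-0.0, 0.168, 0.986, -0.0]
force: [2.3, -2.9, -2.3]
finger_gap: 0.2
finger_force: 60.0
```

```bash
python3 st.py
```

```text
33.5 p [ 427.2 -321.3  113. ] yaw 160.69 F [ 2.3 -2.9 -2.3] T [-0.52 -0.45 -0.05] rFz 0.21 sum 0.16 head-stud mm [-0.4 -0.4] under 30.0 j6 -1.9 0.2002147179767277
tool F [-3.1 -1.9  2.3] tool p [107.6  -0.6]
```

Emit:
{"op": "arm_command", "data": {
  "deltas": [-0.1,5.6,0,3]
}}

```text
clock: 33.62
eef_pos: [0.4291, -0.3161, 0.113]
tool_rot: [-0.0, 0.193, 0.981, -0.0]
force: [1.8, -3.9, -2.7]
finger_gap: 0.202
finger_force: 60.0
```

```bash
python3 st.py
```

```text
33.62 p [ 429.1 -316.1  113. ] yaw 157.71 F [ 1.8 -3.9 -2.7] T [-0.82 -0.26  0.08] rFz 0.32 sum 0.4 head-stud mm [-0.5 -0.5] under 30.0 j6 -1.84 0.2021771726943849
tool F [-3.2 -3.   2.7] tool p [107.5  -0.7]
```

Emit:
{"op": "arm_command", "data": {
  "deltas": [-0.1,5.6,0,3]
}}

```text
clock: 33.75
eef_pos: [0.4313, -0.3112, 0.113]
tool_rot: [-0.0, 0.219, 0.976, -0.0]
force: [2.1, -5.5, -2.8]
finger_gap: 0.201
finger_force: 60.0
```

```bash
python3 st.py
```

```text
33.75 p [ 431.3 -311.2  113. ] yaw 154.74 F [ 2.1 -5.5 -2.8] T [-0.95 -0.16  0.23] rFz 0.44 sum 0.67 head-stud mm [-0.5 -0.7] under 30.0 j6 -1.78 0.20148001408930552
tool F [-4.2 -4.1  2.9] tool p [107.5  -0.9]
```

Emit:
{"op": "arm_command", "data": {
  "deltas": [-0.3,5.6,0,3]
}}

```text
clock: 33.88
eef_pos: [0.4338, -0.3062, 0.113]
tool_rot: [-0.0, 0.244, 0.97, -0.0]
force: [0.4, -4.7, -2.5]
finger_gap: 0.195
finger_force: 60.0
```

```bash
python3 st.py
```

```text
33.88 p [ 433.8 -306.2  113. ] yaw 151.75 F [ 0.4 -4.7 -2.5] T [-0.9  -0.11  0.27] rFz 0.42 sum 0.69 head-stud mm [-0.6 -0.7] under 30.0 j6 -1.71 0.19462242575523764
tool F [-2.6 -3.9  2.5] tool p [107.5  -1. ]
```

Emit:
{"op": "arm_command", "data": {
  "deltas": [-0.1,5.6,0,3]
}}

```text
clock: 34.0
eef_pos: [0.4365, -0.3014, 0.113]
tool_rot: [-0.0, 0.269, 0.963, -0.0]
force: [1.6, -5.9, -2.3]
finger_gap: 0.196
finger_force: 60.1
```

```bash
python3 st.py
```

```text
34.0 p [ 436.5 -301.4  113. ] yaw 148.76 F [ 1.6 -5.9 -2.3] T [-0.98 -0.17  0.36] rFz 0.46 sum 0.81 head-stud mm [-0.6 -0.7] under 30.0 j6 -1.65 0.19646607888687742
tool F [-4.4 -4.2  2.3] tool p [107.5  -1. ]
```

Emit:
{"op": "arm_command", "data": {
  "deltas": [-0.1,5.6,0,3]
}}

```text
clock: 34.12
eef_pos: [0.4395, -0.2966, 0.113]
tool_rot: [-0.0, 0.294, 0.956, -0.0]
force: [0.9, -5.3, -2.3]
finger_gap: 0.198
finger_force: 60.1
```

```bash
python3 st.py
```

```text
34.12 p [ 439.5 -296.6  113. ] yaw 145.77 F [ 0.9 -5.3 -2.3] T [-0.97 -0.08  0.4 ] rFz 0.42 sum 0.82 head-stud mm [-0.7 -0.7] under 30.0 j6 -1.59 0.19796978599675072
tool F [-3.7 -3.9  2.3] tool p [107.5  -1.1]
```

Emit:
{"op": "arm_command", "data": {
  "deltas": [-0.4,-5.6,0,-3,-0.4,-3.5,0,-2,0,0,0,0]
}}

```text
clock: 34.5
eef_pos: [0.435, -0.3044, 0.1129]
tool_rot: [-0.001, 0.252, 0.968, 0.0]
force: [0.8, -2.0, -1.5]
finger_gap: 0.197
finger_force: 60.0
```

```bash
python3 st.py
```

```text
34.5 p [ 435.  -304.4  112.9] yaw 150.79 F [ 0.8 -2.  -1.5] T [-0.26 -0.12  0.11] rFz 0.14 sum 0.26 head-stud mm [-0.3 -0.4] under 29.9 j6 -1.69 0.1968479481254957
tool F [-1.7 -1.3  1.5] tool p [107.5  -0.5]
```

Emit:
{"op": "arm_command", "data": {
  "deltas": [-0.2,-3.9,0,-2,-0.1,-3.7,0,-2,0,0,0,0,0,0,-4,0,0,0,-4,0,0,0,0,0]
}}

```text
clock: 35.25
eef_pos: [0.4319, -0.3113, 0.1211]
tool_rot: [-0.0, 0.218, 0.976, 0.0]
force: [-0.4, 0.5, -4.3]
finger_gap: 0.199
finger_force: 60.0
```

```bash
python3 st.py
```

```text
35.25 p [ 431.9 -311.3  121.1] yaw 154.84 F [-0.4  0.5 -4.3] T [0.14 0.34 0.02] rFz -0.04 sum -0.02 head-stud mm [ 0.1 -0.6] under 38.1 j6 -1.78 0.19903676290981007
tool F [0.6 0.3 4.3] tool p [107.1  -0.4]
```

Emit:
{"op": "arm_command", "data": {
  "deltas": [0,0,-6,0,0,0,-6,0,0,0,-6,0,0,0,0,0]
}}

```text
clock: 35.75
eef_pos: [0.4326, -0.3118, 0.1397]
tool_rot: [0.001, 0.218, 0.976, -0.0]
force: [0.2, -1.2, -4.2]
finger_gap: 0.197
finger_force: 60.0
```

```bash
python3 st.py
```

```text
35.75 p [ 432.6 -311.8  139.7] yaw 154.86 F [ 0.2 -1.2 -4.2] T [ 0.05  0.21 -0.03] rFz 0.11 sum 0.07 head-stud mm [ 0.8 -1.1] under 56.7 j6 -1.78 0.19695771040766147
tool F [-0.6 -1.   4.2] tool p [105.9  -0.7]
```

Free of the nut. Lift clear and plan the return to where it lay.

Emit:
{"op": "arm_command", "data": {
  "deltas": [0,0,-20,0,0,0,-25,0,0,0,-20,0,0,0,0,0]
}}

```text
clock: 36.25
eef_pos: [0.4329, -0.3121, 0.2052]
tool_rot: [0.001, 0.218, 0.976, -0.001]
force: [0.3, -0.7, -4.5]
finger_gap: 0.197
finger_force: 60.0
```

```bash
python3 st.py; python3 - <<'E'
from h import *
print(rows([.4576,.0563,.203],104.05,10))
E
```

```text
36.25 p [ 432.9 -312.1  205.2] yaw 154.86 F [ 0.3 -0.7 -4.5] T [ 0.09  0.26 -0.01] rFz 0.05 sum 0.04 head-stud mm [ 1.1 -1.4] under 122.2 j6 -1.78 0.19713900096146597
tool F [-0.5 -0.5  4.5] tool p [105.1  -0.9]
[13.4, 34.4, 0.2, 5.1, 16.4, 33.1, 0.2, 5.1, 19.3, 31.5, 0.2, 5.1, 22.0, 29.7, 0.2, 5.1, 24.5, 27.6, 0.2, 5.1, 26.9, 25.3, 0.2, 5.1, 29.0, 22.8, 0.2, 5.1, 30.9, 20.2, 0.2, 5.1, 32.6, 17.4, 0.2, 5.1, 34.0, 14.4, 0.2, 5.1]
```

Emit:
{"op": "arm_command", "data": {
  "deltas": [13.4,34.4,0.2,5.1,16.4,33.1,0.2,5.1,19.3,31.5,0.2,5.1,22.0,29.7,0.2,5.1,24.5,27.6,0.2,5.1,26.9,25.3,0.2,5.1,29.0,22.8,0.2,5.1,30.9,20.2,0.2,5.1,32.6,17.4,0.2,5.1,34.0,14.4,0.2,5.1]
}}

```text
clock: 37.5
eef_pos: [0.4572, 0.0581, 0.2011]
tool_rot: [-0.0, 0.618, 0.786, -0.0]
force: [0.1, 0.0, -5.0]
finger_gap: 0.196
finger_force: 60.0
```

Emit:
{"op": "arm_command", "data": {
  "deltas": [0,0,30,0,0,0,40,0,0,0,25,0,0,0,12,0,0,0,5,0,0,0,0,0]
}}

```text
clock: 38.25
eef_pos: [0.4578, 0.0568, 0.0902]
tool_rot: [0.0, 0.617, 0.787, 0.0]
force: [-0.2, 0.3, -5.0]
finger_gap: 0.199
finger_force: 60.0
```

```bash
python3 st.py
```

```text
38.25 p [457.8  56.8  90.2] yaw 103.85 F [-0.2  0.3 -5. ] T [ 0.11  0.06 -0.03] rFz 0.08 sum 0.05 head-stud mm [-45.4 308.9] under 7.2 j6 -0.14 0.19908539265935926
tool F [ 0.3 -0.2  5. ] tool p [418.1  29.9]
```

Emit:
{"op": "arm_command", "data": {
  "deltas": [0,0,3,0,0,0,2,0,0,0,1.5,0,0,0,0,0]
}}

```text
clock: 38.75
eef_pos: [0.4577, 0.0568, 0.0836]
tool_rot: [0.0, 0.617, 0.787, 0.0]
force: [0.2, 0.2, -4.0]
finger_gap: 0.196
finger_force: 60.0
```

Emit:
{"op": "arm_command", "data": {
  "deltas": [0,0,0.5,0,0,0,0,0],
  "newtons": 10
}}

```text
clock: 39.0
eef_pos: [0.4576, 0.0568, 0.0831]
tool_rot: [0.0, 0.617, 0.787, 0.0]
force: [-0.0, 1.0, -1.6]
finger_gap: 0.202
finger_force: 10.0
```

Emit:
{"op": "arm_command", "data": {
  "deltas": [0,0,0,0,0,0,0,0,0,0,0,0,0,0,0,0,0,0,0,0],
  "grip": 0.6
}}

```text
clock: 39.62
eef_pos: [0.4576, 0.0568, 0.083]
tool_rot: [0.0, 0.617, 0.787, 0.0]
force: [-0.9, 0.2, -0.5]
finger_gap: 0.6
finger_force: 0.0
```

Emit:
{"op": "arm_command", "data": {
  "deltas": [0,0,-15,0,0,0,-40,0,0,0,-60,0,0,0,-60,0,30,0,-20,0,0,0,0,0]
}}

```text
clock: 40.38
eef_pos: [0.4507, 0.0869, 0.2806]
tool_rot: [0.002, 0.616, 0.788, 0.002]
force: [-0.3, -0.9, 0.3]
finger_gap: 0.599
finger_force: 0.0
```

```bash
python3 - <<'E'
from h import *
s=manip.state();c=cam('top');w=cam('wrist')
a=cv2.resize(cv2.cvtColor(c['color'],4)[130:270,140:420],(400,200),interpolation=3);b=cv2.resize(cv2.cvtColor(w['color'],4),(400,300))
cv2.imwrite('pics/end.png',np.vstack([b,a]));print(s['clock'],s['eef_pos'])
E
```

```text
40.375 [0.45074313 0.08685117 0.28058215]
```

View pics/end.png

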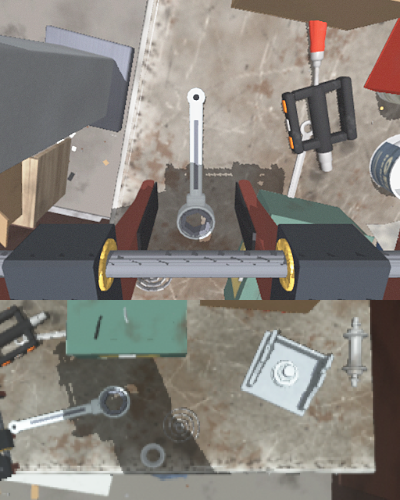

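The spanner lies flat on the bench at its original spot (head near (196,222) in the upper view). The stand, hub, chain and cup are where they were.

```bash
python3 -c "
from rig import manip
print(manip.finish_job())"
```

```text
the job is handed in; nothing more can be done
None
```

The nut is tightened to about 10° past the point where it came up firm (about 0.8 N m). The spanner is off and lying flat on the bench where it started. The hub, bearing cup and chain look unmoved in the last picture, and the job was handed in at about 40 s.

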